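# Gauge the wax left on a tissue block

## Task

Find out how much wax is left on the tissue block with the yellow cassette before it goes back to the microtome: raise the case's clear dust cover to about 60 degrees, where its stiff hinge holds it and it still screens the inside, and lay the yellow block flat on the middle of the dark reference tile, lengthwise from front to back. Then take the bridge gauge from the tray, lower it gently across the block, a leg on the tile at each side and the sprung foot on the wax, and leave it standing flat there, showing the block's true height. Do not disturb the other blocks or the other things on the tray.

Things in the scene. Friction and masses are not known exactly. Their poses are not given: they have to be found in the camera images.
- gauge_case: Grey case, 160 (x) x 266 (y) x 52 mm high, fixed; origin: centre of its underside, -x its front (robot side). Walls 5 mm, floor inside 22 mm above the origin. Tile and two blocks lie in a row 104 to 116 mm in front of the hinge line; at 60 degrees the cover's edge hangs 80 mm (its tab 99 mm) in front of it, 190 (223) mm up, so a hand over the row must lean towards the case's front by 20 to 45 degrees.
- cover (a joint): Angle of the clear cover in rad: 0 shut flat, growing as its front edge rises (1.047 = 60 degrees, limit 1.57). Stiff friction hinge: it stays where it is left; about 4 N at the tab raises it.
- cover_hinge (a point): Centre of the cover's hinge line, which runs along the case's y axis: 80 mm behind the case's origin (+x of the case), 52 mm above the worktop.
- cover_tab (a point): Middle of the black pull tab at the centre of the cover's front edge: 24 mm wide (along the case's y), 10 mm thick, 37 mm forward of the edge in the cover's plane. The point is 182 mm from the hinge line along the cover and 4 mm above the hinge's plane, 15 mm from the tab's end. Its sides can be pinched; it turns between the fingers as the cover rises.
- ref_tile: Dark flat reference tile in the case, 56 (x) x 84 (y) x 4 mm, fixed to its floor; origin: centre of its underside, top 4 mm above it (26 mm above the worktop), x front to back. Left, middle or right in the row, nearly square to the case; its neighbours are about 78 mm away.
- tray: Steel tray, 180 x 180 mm, rim 12 mm high, floor 3 mm thick; fixed; origin at the centre of its underside, -x to the robot. On it: the yellow block in front, the gauge behind it, a brown bottle, forceps and a carton.
- gauge: Loose bridge gauge, 84 mm high, 0.27 to 0.46 kg; origin between the soles of its two legs, z up, y from leg to leg. Legs 34 (x) x 10 (y) mm, 44 mm clear between, 64 mm over both; bridge from 27 to 37 mm up. White readout head on a thin neck, the place to grip: 30 (x) x 32 (y) mm, 48 to 84 mm up, flat y sides. Screen on its -x face; works the same turned half round.
- gauge_foot (a joint): Reading of the gauge in m: how far its sprung foot (13 mm disc on a rod in the middle of the bridge) is pushed up above the soles of the legs. 0 on a flat surface, h when the gauge stands flat across a block h high; travel 0.023, spring 0.5 to 1.4 N.
- block_yellow: Block to be gauged, loose on the tray, 30 g: yellow cassette 40 (x) x 28 (y) x 6 mm with a thin 7 mm lip beyond its -x end, and on it ivory wax 30 (x) x 28 (y) mm, centred 2 mm to +x, top 18 mm above the origin (centre of the underside). Can be gripped across its flat 28 mm sides; only that width fits between the gauge's legs.
- block_blue: Neighbour block in the case, the same with a blue cassette, wax top 13 mm above its underside (origin). Leave alone.
- block_green: Neighbour block in the case, the same with a green cassette, wax top 21 mm above its underside (origin). Leave alone.
- oil_bottle: Small brown dropper bottle with a black cap on the tray, diameter 25, height 62 mm, origin under its centre. Leave alone.
- forceps: Steel forceps lying along the tray's right rim, 15 x 133 x 9 mm, origin under the centre. Leave alone.
- coverslip_box: White carton on the tray, 42 x 60 x 30 mm, origin under its centre. Leave alone.
Things that resemble listed ones, but are neither listed nor needed, are in the scene too. Leave any pink look-alike of the gauge alone.

How it is judged:
On the way, in this order (a step that is already met when the one before it is completed fails the run):
1. the cover stands between 54 and 66 degrees on its own, fingers off it (value of joint cover between 0.94 and 1.16 rad and contact force between the fingers and cover below 0.1 N), for 0.3 s.
2. the yellow block lies released on the tile, flat, within 12 mm of its middle and lengthwise front to back within 0.4 rad (horizontal distance between block_yellow and ref_tile below 0.012 m and angle between block_yellow's own z axis and vertical below 0.05 rad and angle between the x axis of block_yellow and the x axis of ref_tile, either way round below 0.4 rad and z of block_yellow in the frame of ref_tile between 0.0025 and 0.0055 m and contact force between the fingers and block_yellow below 0.1 N), for 0.2 s.
3. the gauge is lifted at least 40 mm off the tray (z of gauge in the frame of tray above 0.043 m), for 0.1 s.
At the end, for the whole second after the job is handed in: Cover at 54 to 66 degrees (0.94 to 1.16 rad). Yellow block flat on the tile, centres within 12 mm, lengthwise within 0.4 rad. Gauge released, at rest, soles within 1.5 mm of the tile's top, upright within 0.04 rad, within 15 mm of the block's centre, foot reading 17 to 19 mm (value of joint cover between 0.94 and 1.16 rad and horizontal distance between block_yellow and ref_tile below 0.012 m and angle between block_yellow's own z axis and vertical below 0.05 rad and angle between the x axis of block_yellow and the x axis of ref_tile, either way round below 0.4 rad and z of block_yellow in the frame of ref_tile between 0.0025 and 0.0055 m and value of joint gauge_foot between 0.017 and 0.019 m and angle between gauge's own z axis and vertical below 0.04 rad and horizontal distance between gauge and block_yellow below 0.015 m and z of gauge in the frame of ref_tile between 0.0025 and 0.0055 m and linear speed of gauge below 0.01 m/s and angular speed of gauge below 0.1 rad/s); the robot touches nothing.
It fails at once if the gauge presses on the yellow block with more than 15 N (wax dents) (contact force between gauge and block_yellow above 15 N).
It fails at once if the gauge strikes the tile with more than 60 N (contact force between gauge and ref_tile above 60 N).
It fails at once if the blue or green block is pushed more than 10 mm (distance of any of block_blue, block_green from where it was at the start of the episode above 0.01 m).
It fails at once if the bottle, forceps or carton on the tray is moved more than 20 mm (distance of any of oil_bottle, forceps, coverslip_box from where it was at the start of the episode above 0.02 m).
It also fails if it takes over 72 s, if anything falls off the work surface, if the arm or the gripper's body presses on something with over 40 N, if the wrist force passes 120 N, or if a joint passes its speed limit or range.

## Robot

A 7-joint arm with a two-finger parallel gripper is mounted at the origin on a cart in front of the work surface, level with it; the furniture and walls round the work are solid. World frame = base frame: x ahead of the robot, y to its left, z up, the work surface at z = 0. Lengths are in m, angles in rad, forces in N, time in s.
With the tool pointing down it reaches from about 0.4 to 0.75 m from the base axis. Payload 19.5 kg.
Tool frame: the origin (TCP) lies midway between the tips of the shut fingers; the grasp point (between the pads) lies 19 mm behind it; x points along the fingers, y is the direction in which the jaws open and shut, and the axes are right-handed (so a half turn about x gives the same grasp; the last joint's range is limited). The gripper opens to 85 mm and grips with 20 to 120 N. Pads are 22 mm wide; open, the fingers measure 114 mm over their backs; the gripper's body (76 mm by 85 mm) begins 54 mm behind the grasp point. The pads swing forward as they close: fully open they stand 13 mm farther back than shut.
Start: joints at [-1.377, 0.707, -0.028, 1.485, 0.022, 0.951, -0.075], TCP at [0.134, 0.559, 0.205] pointing down, gripper open.
Joint ranges: [-2.71, 2.71], [-0.32, 2.16], [-1.57, 1.52], [0, 2.45], [-1.46, 4.6], [0, 2.02], [-2.83, 2.83]. Speed limits (rad/s): [1.89, 1.89, 2.57, 2.57, 3.01, 3.01, 3.01].

## Interface

Orientations are given as [roll, pitch, yaw] about the fixed x, y, z axes, in that order (R = Rz(yaw) Ry(pitch) Rx(roll)).
In Python, from workcell import * gives the robot as it stands. The module is installed in compiled form; this text tells all that it offers.
- The arm moves only by the tool jog_arm, never from a script. Its argument "commands" is a list of rows, each a list of 7 numbers: the turn, a rotation vector about the tool's x, y, z in rad, then the shift along the tool's x, y, z in cm, then the closure in counts, from 0 (fully open) to 255 (shut). In form: [[rx, ry, rz, tx, ty, tz, fingers], ...]. A call has exactly 5 rows; each row shifts and turns the pose as measured when the row begins, along the tool's axes as they then stand; what a row does not reach is not made up. A row lasts 1/8 s, in which the tool goes at most 62.5 mm and 10.7 degrees, less where a joint would pass 70% of its speed; a pose out of reach is approached as far as the arm can. A call is refused whole if a number of a shift passes 6.25 or a number of a turn 0.188, either way. A call with a gripper value outside its range is refused whole. The fingers move at their own pace and stop on an object; "grip_force" is the grip in N (left out, the last holds). Time passes only in rows, so rows that do not move let the fingers close, or fill a call up. It gives the time, the measured TCP pose, the force and the opening at its end, in the units of the state.
- read_state(): the state, without advancing time (a new reading comes with each control period).
- capture(name): name is "side" or "top" or "wrist"; returns the picture (400x640x3 uint8, red, green, blue); there is no depth.
- camera_model(name): a dict with "mtx" (3x3 intrinsics, pixels), "R" (3x3) and "t" (3): a world point X has camera coordinates R X + t. Camera axes: x right, y down, z forward; pixel columns grow to the right and rows downward; lengths in m; the calibration is good to about 2 mm. A picture is of the moment at which its call begins: read the wrist's pose just before it. camera_model takes no time and is no camera call; for the wrist camera it gives the pose at the moment of the call.
- finish_job(): hands the job in, once; it reports no verdict.
The state is a dict: "time_s": time; "qpos": joint angles; "qd": joint speeds; "joint_efforts": joint torques, N m; "ee_pos": TCP position; "eef_rot": TCP orientation; "ft_force": force on the tool from outside, world axes, zero at the start; "wrist_torque": the same for the moment, N m; "grip_width": finger opening in m.
Only numpy, scipy, OpenCV 4.12 (cv2) and the standard library are available. Lean on these libraries where they do the work, as an engineer would, in place of code of your own. Each camera call takes 0.05 s, during which the arm holds its last target. There are 200 camera calls.

## Working session

There is one attempt and no reset: what is moved stays moved. The work goes in short steps, Python scripts to look and compute and a tool call to move; the robot and the scene stay as the last step left them, time stands still between calls to the robot, and variables do not carry over. Pictures are saved under pics/ and viewed, about 8 in all and at most 12, crops included, and the job is handed in when it is done.

Besides the shell and the picture viewer there is one more tool, called as name([rows], argument=value, ...), one row to a line, values as JSON. jog_arm: Moves the arm, as the interface text tells. Its arguments: {"type":"object","properties":{"commands":{"type":"array"},"grip_force":{"type":"number"}},"required":["commands"]}

```bash
mkdir -p pics; ls
python3 - <<'E'
from workcell import *
import cv2,numpy as np
s=read_state(); print({k:np.round(v,3) for k,v in s.items()})
for n in("side","top"):
    im=capture(n); cv2.imwrite(f"pics/{n}0.png",im[:,:,::-1])
    c=camera_model(n); print(n,np.round(c["mtx"],1).tolist(),np.round(c["R"],3).tolist(),np.round(c["t"],3), "pos",np.round(-c["R"].T@c["t"],3))
c=camera_model("wrist"); print(np.round(c["mtx"],1).tolist(),np.round(-c["R"].T@c["t"],3),np.round(c["R"],3).tolist())
E
```

```text
pics
{'time_s': np.float64(0.0), 'qpos': array([-1.377,  0.707, -0.028,  1.485,  0.022,  0.951, -0.076]), 'qd': array([-0.002, -0.001,  0.   ,  0.001,  0.   , -0.   , -0.001]), 'joint_efforts': array([-1.0000e-03, -8.8323e+01,  1.2350e+00, -2.3616e+01,  1.7000e-02,
        7.0000e-03,  0.0000e+00]), 'ee_pos': array([0.134, 0.559, 0.205]), 'eef_rot': array([-1.543,  1.57 , -1.779]), 'ft_force': array([-0.875,  0.77 , -0.468]), 'wrist_torque': array([-0.036,  0.004, -0.007]), 'grip_width': np.float64(0.085)}
side [[403.6, 0.0, 316.7], [0.0, 403.6, 207.8], [0.0, 0.0, 1.0]] [[-0.946, -0.322, 0.017], [-0.198, 0.54, -0.818], [0.255, -0.778, -0.575]] [0.532 0.115 1.059] pos [0.256 0.933 0.694]
top [[395.7, 0.0, 314.2], [0.0, 395.7, 197.4], [0.0, 0.0, 1.0]] [[0.011, -1.0, 0.002], [-0.996, -0.011, -0.092], [0.092, -0.001, -0.996]] [0.055 0.522 1.118] pos [0.416 0.061 1.162]
[[335.0, 0.0, 320.3], [0.0, 335.0, 199.5], [0.0, 0.0, 1.0]] [0.067 0.576 0.374] [[0.234, 0.972, -0.002], [0.934, -0.224, 0.278], [0.27, -0.067, -0.96]]
```

View pics/top0.png

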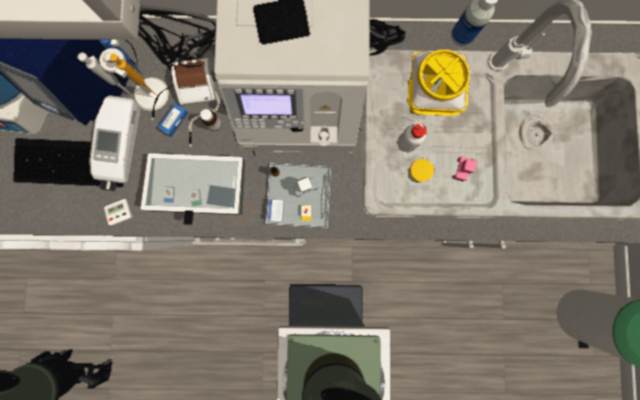

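View pics/side0.png

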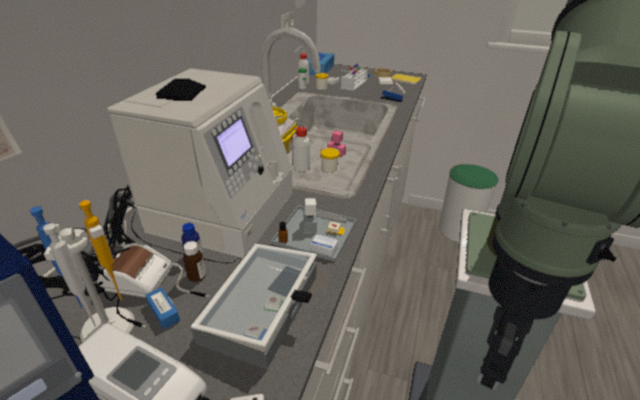

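The top view shows the case around (192,183) with its tab at (188,216). In its row, blue is at (168,195), green at (195,197) and the tile at (221,196), on the right. The tray is around (298,195), with the yellow block at (306,211), the white gauge head at (305,185), the bottle at (275,171) and the carton at (275,210). The side view confirms the layout.

```bash
cat > h.py <<'E'
from workcell import *
import cv2,numpy as np
from scipy.spatial.transform import Rotation as Ro
def snap(n,save=None):
    c=camera_model(n); im=capture(n)
    if save: cv2.imwrite(f"pics/{save}.png",im[:,:,::-1])
    return im,c
def ray(c,uv,z):
    "pixel(s) -> world points on plane z"
    uv=np.atleast_2d(uv).astype(float); d=np.c_[uv,np.ones(len(uv))]@np.linalg.inv(c["mtx"]).T@c["R"]
    o=-c["R"].T@c["t"]; return o+d*((z-o[2])/d[:,2])[:,None]
def proj(c,X):
    p=(np.atleast_2d(X)@c["R"].T+c["t"])@c["mtx"].T; return p[:,:2]/p[:,2:]
def Rt(app,jaw):
    "tool rotation from approach dir (tool x) and jaw dir (tool y)"
    x=np.array(app,float);x/=np.linalg.norm(x);y=np.array(jaw,float);y-=x*(x@y);y/=np.linalg.norm(y)
    return np.c_[x,y,np.cross(x,y)]
def pose():
    s=read_state(); return np.array(s["ee_pos"]),Ro.from_euler("xyz",s["eef_rot"]).as_matrix()
def plan(p,R,P,T,n,f):
    """rows that move straight from pose p,R to P,T in n steps; f closure"""
    w=Ro.from_matrix(R.T@T).as_rotvec()
    k=Ro.from_rotvec(w/n).as_matrix(); rows=[]; Rc=R
    for i in range(n):
        t=Rc.T@(P-p)/n*100; rows.append([round(float(v),3) for v in w/n]+[round(float(v),2) for v in t]+[f]); Rc=Rc@k
    m=np.abs(rows).max(0)
    print("n",n,"maxturn",m[:3].max(),"maxshift",m[3:6].max())
    for r in rows: print(r,end=",\n")
    return P,T
E
python3 - <<'E'
from h import *
c=camera_model("top"); im=cv2.imread("pics/top0.png")
cv2.imwrite("pics/crop0.png",cv2.resize(im[145:230,135:335],None,fx=4,fy=4,interpolation=cv2.INTER_CUBIC))
for n,uv,z in [("tab",(188.5,217),.056),("blue",(168,195),.03),("green",(195,197),.03),("tile",(221,196),.026),("yel",(306,211),.02),("gauge",(305,185),.087),("bottle",(275,171),.065)]: print(n,ray(c,uv,z).round(3))
E
```

```text
tab [[0.46  0.411 0.056]]
blue [[0.523 0.481 0.03 ]]
green [[0.518 0.403 0.03 ]]
tile [[0.522 0.329 0.026]]
yel [[0.482 0.084 0.02 ]]
gauge [[0.549 0.086 0.087]]
bottle [[0.591 0.171 0.065]]
```

View pics/crop0.png

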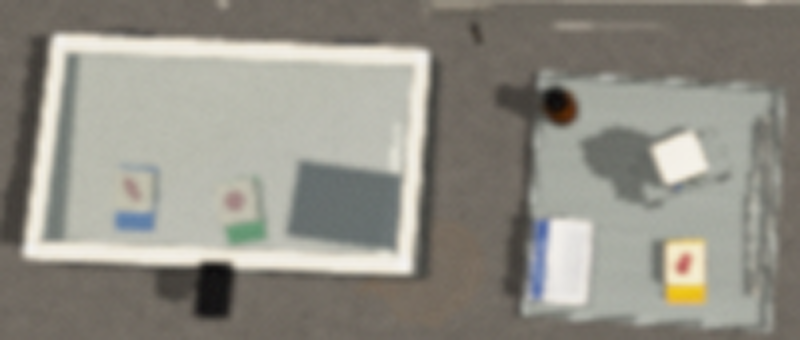

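Run:
```python
from h import *
c=camera_model("top"); q=lambda a:np.array(a)/4+[135,145]
C=ray(c,q([(55,36),(428,50),(412,272),(25,257)]),.056)[:,:2]; print(C.round(3), C.mean(0).round(3))
d=[C[3]-C[2],C[0]-C[1]]; print("case yaw",[np.arctan2(-v[0],v[1]).round(3) for v in d],"size",[np.linalg.norm(v).round(3) for v in d+[C[0]-C[3],C[1]-C[2]]])
T=ray(c,q([(302,162),(400,175),(395,250),(290,235)]),.026)[:,:2]; print("tile",T.round(3),T.mean(0))
p,R=pose(); print(p.round(3),R.round(3).tolist())
w=camera_model("wrist"); o=-w["R"].T@w["t"]; print("cam in tool",(R.T@(o-p)).round(3),"cam axes in tool",(w["R"]@R).round(3).tolist())
a=-.04
for s in (1,-1):
    plan(p,R,np.array([.45,.41,.20]),Rt([0,0,-1],[-s*np.sin(a),s*np.cos(a),0]),10,0)
```

```text
[[0.637 0.531]
 [0.63  0.266]
 [0.472 0.273]
 [0.48  0.544]] [0.555 0.404]
case yaw [np.float64(-0.027), np.float64(-0.026)] size [np.float64(0.271), np.float64(0.264), np.float64(0.157), np.float64(0.158)]
tile [[0.552 0.361]
 [0.544 0.29 ]
 [0.49  0.292]
 [0.499 0.367]] [0.52130675 0.32731893]
[0.134 0.559 0.205] [[-0.0, 0.234, 0.972], [-0.001, 0.972, -0.234], [-1.0, -0.001, 0.0]]
cam in tool [-0.169  0.001 -0.07 ] cam axes in tool [[0.001, 1.0, -0.0], [-0.278, 0.0, 0.96], [0.96, -0.001, 0.278]]
n 10 maxturn 0.02 maxshift 3.42
[-0.02, -0.0, 0.0, 0.05, -0.71, 3.42, 0],
[-0.02, -0.0, 0.0, 0.05, -0.78, 3.4, 0],
[-0.02, -0.0, 0.0, 0.05, -0.84, 3.39, 0],
[-0.02, -0.0, 0.0, 0.05, -0.91, 3.37, 0],
[-0.02, -0.0, 0.0, 0.05, -0.97, 3.35, 0],
[-0.02, -0.0, 0.0, 0.05, -1.04, 3.33, 0],
[-0.02, -0.0, 0.0, 0.05, -1.11, 3.31, 0],
[-0.02, -0.0, 0.0, 0.05, -1.17, 3.29, 0],
[-0.02, -0.0, 0.0, 0.05, -1.23, 3.27, 0],
[-0.02, -0.0, 0.0, 0.05, -1.3, 3.24, 0],
n 10 maxturn 0.295 maxshift 3.49
[0.295, 0.0, 0.0, 0.05, -0.71, 3.42, 0],
[0.295, 0.0, 0.0, 0.05, 0.31, 3.48, 0],
[0.295, 0.0, 0.0, 0.05, 1.31, 3.24, 0],
[0.295, 0.0, 0.0, 0.05, 2.19, 2.72, 0],
[0.295, 0.0, 0.0, 0.05, 2.89, 1.96, 0],
[0.295, 0.0, 0.0, 0.05, 3.33, 1.04, 0],
[0.295, 0.0, 0.0, 0.05, 3.49, 0.03, 0],
[0.295, 0.0, 0.0, 0.05, 3.35, -0.99, 0],
[0.295, 0.0, 0.0, 0.05, 2.92, -1.92, 0],
[0.295, 0.0, 0.0, 0.05, 2.24, -2.68, 0],
```

jog_arm([
  [-0.02, 0, 0, 0.05, -0.71, 3.42, 0],
  [-0.02, 0, 0, 0.05, -0.78, 3.4, 0],
  [-0.02, 0, 0, 0.05, -0.84, 3.39, 0],
  [-0.02, 0, 0, 0.05, -0.91, 3.37, 0],
  [-0.02, 0, 0, 0.05, -0.97, 3.35, 0],
], grip_force=30)

```text
time_s: 0.72
ee_pos: [0.2941, 0.4833, 0.2011]
eef_rot: [-2.065, 1.567, -2.193]
ft_force: [0.9, -0.2, 0.3]
grip_width: 0.0855
```

jog_arm([
  [-0.02, 0, 0, 0.05, -1.04, 3.33, 0],
  [-0.02, 0, 0, 0.05, -1.1, 3.3, 0],
  [-0.02, 0, 0, 0.05, -1.17, 3.29, 0],
  [-0.02, 0, 0, 0.05, -1.23, 3.27, 0],
  [-0.02, 0, 0, 0.05, -1.3, 3.24, 0],
])

```text
time_s: 1.35
ee_pos: [0.4575, 0.4074, 0.1971]
eef_rot: [-2.238, 1.564, -2.263]
ft_force: [0.5, 0.1, 0.4]
grip_width: 0.0856
```

Run:
```python
from h import *
im,c=snap("wrist","w1"); p,R=pose(); print(p.round(3),R.round(3).tolist(),read_state()["time_s"],np.round(read_state()["qpos"],2))
print(proj(c,[.46,.411,.056]))
np.save("w1.npy",np.r_[c["R"].ravel(),c["t"]])
```

```text
[0.462 0.404 0.197] [[-0.002, 0.028, 1.0], [-0.007, 1.0, -0.028], [-1.0, -0.007, -0.002]] 1.4 [-0.71  0.78 -0.14  1.33  0.12  1.04  0.67]
[[324.18293976 182.05422322]]
```

View pics/w1.png

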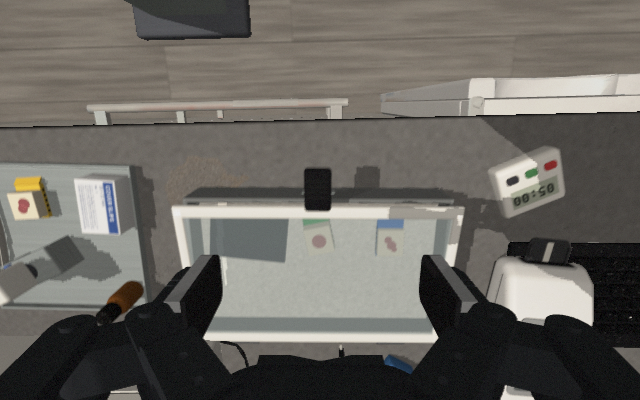

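Run:
```python
from h import *
w=np.load("w1.npy"); c=dict(camera_model("wrist"),R=w[:9].reshape(3,3),t=w[9:])
im=cv2.imread("pics/w1.png"); m=((im.max(2)<45)&(np.indices(im.shape[:2])[0]<215)&(np.indices(im.shape[:2])[0]>160)&(abs(np.indices(im.shape[:2])[1]-317)<25))
ys,xs=np.where(m); b=(xs.min(),ys.min(),xs.max(),ys.max()); print(b)
print("tab end/edges z.061",ray(c,[(b[0],b[1]),(b[2],b[1]),(b[0],b[3]),(b[2],b[3])],.061).round(4))
print("rim",ray(c,[(174,207),(463,207),(455,340),(208,340)],.056).round(4))
print("tile",ray(c,[(222,219),(288,219),(285,262),(222,256)],.026).round(4))
# candidate pinch: point 15 mm from the tab's end
e=ray(c,[((b[0]+b[2])/2,b[1])],.061)[0]; G=e+[.015,0,0]; print("grasp",G.round(4))
p,R=pose(); print(p.round(4))
plan(p,R,np.array([G[0],G[1],.044]),Rt([0,0,-1],[.027,1,0]),5,0)
```

```text
(np.int64(304), np.int64(169), np.int64(331), np.int64(209))
tab end/edges z.061 [[0.4461 0.3926 0.061 ]
 [0.4466 0.4176 0.061 ]
 [0.4848 0.3911 0.061 ]
 [0.4854 0.417  0.061 ]]
rim [[0.4815 0.2644 0.056 ]
 [0.4878 0.5448 0.056 ]
 [0.64   0.5501 0.056 ]
 [0.6347 0.2798 0.056 ]]
tile [[0.5051 0.3002 0.026 ]
 [0.5067 0.3713 0.026 ]
 [0.5574 0.3653 0.026 ]
 [0.5486 0.2956 0.026 ]]
grasp [0.4613 0.4051 0.061 ]
[0.462  0.404  0.1967]
n 5 maxturn 0.001 maxshift 3.05
[-0.0, -0.0, 0.001, 3.05, 0.04, -0.01, 0],
[-0.0, -0.0, 0.001, 3.05, 0.04, -0.01, 0],
[-0.0, -0.0, 0.001, 3.05, 0.03, -0.01, 0],
[-0.0, -0.0, 0.001, 3.05, 0.03, -0.01, 0],
[-0.0, -0.0, 0.001, 3.05, 0.02, -0.01, 0],
```

jog_arm([
  [0, 0, 0, 3.1, 0.03, -0.03, 0],
  [0, 0, 0, 3.1, 0.03, -0.03, 0],
  [0, 0, 0, 3.1, 0.03, -0.03, 0],
  [0, 0, 0, 3.1, 0.03, -0.03, 0],
  [0, 0, 0, 3.1, 0.02, -0.03, 0],
])

```text
time_s: 2.02
ee_pos: [0.4614, 0.4038, 0.0377]
eef_rot: [-1.624, 1.565, -1.655]
ft_force: [0.6, -0.1, -0.3]
grip_width: 0.0858
```

jog_arm([
  [0, 0, 0, 0, 0, 0, 200],
  [0, 0, 0, 0, 0, 0, 200],
  [0, 0, 0, 0, 0, 0, 200],
  [0, 0, 0, 0, 0, 0, 200],
  [0, 0, 0, 0, 0, 0, 200],
])

```text
time_s: 2.65
ee_pos: [0.4612, 0.4044, 0.0394]
eef_rot: [-1.619, 1.565, -1.65]
ft_force: [0.5, -0.4, -4.5]
grip_width: 0.0228
```

jog_arm([
  [0, 0, 0, -1.27, 0, 0.04, 200],
  [0, 0, 0, -1.26, 0, 0.13, 200],
  [0, 0, 0, -1.25, 0, 0.22, 200],
  [0, 0, 0, -1.23, 0, 0.31, 200],
  [0, 0, 0, -1.21, 0, 0.39, 200],
])

```text
time_s: 3.28
ee_pos: [0.4797, 0.4039, 0.1044]
eef_rot: [-0.125, 1.558, -0.158]
ft_force: [13.9, 4.9, -14.0]
grip_width: 0.0231
```

jog_arm([
  [0, 0, 0, -0.9, 0, 0.6, 200],
  [0, 0, 0, -1.0, 0, 0.6, 200],
  [0, 0, 0, -1.05, 0, 0.67, 200],
  [0, 0, 0, -1.0, 0, 0.73, 200],
  [0, 0, 0, -0.95, 0, 0.8, 200],
])

```text
time_s: 3.9
ee_pos: [0.5171, 0.4028, 0.1549]
eef_rot: [0.006, 1.554, -0.029]
ft_force: [9.8, 6.5, -20.1]
grip_width: 0.0229
```

jog_arm([
  [0, 0, 0, -0.72, 0, 0.75, 200],
  [0, 0, 0, -0.7, 0, 0.78, 200],
  [0, 0, 0, -0.65, 0, 0.8, 200],
  [0, 0, 0, -0.6, 0, 0.82, 200],
  [0, 0, 0, -0.3, 0, 0.5, 200],
])

```text
time_s: 4.53
ee_pos: [0.5539, 0.4018, 0.1831]
eef_rot: [-0.046, 1.558, -0.08]
ft_force: [0.5, 3.9, -11.5]
grip_width: 0.0233
```

Run:
```python
from h import *
im,c=snap("side"); s=read_state(); print(np.round(s["ee_pos"],4),np.round(s["ft_force"],1),s["time_s"])
h=np.array([.643,.405,.052])
cv2.imwrite("pics/s1.png",cv2.resize(im[120:370,160:400],None,fx=2.4,fy=2.4,interpolation=cv2.INTER_CUBIC)[:,:,::-1])
for y in (-.133,.133):
  for t in (50,55,60,65,70):
    a=np.radians(t); X=h+[-.16*np.cos(a)+y*.027,y,.16*np.sin(a)]; print(y,t,((proj(c,X)[0]-[160,120])*2.4).round())
```

```text
[0.5544 0.4018 0.1833] [  4.2   4.1 -10. ] 4.575
-0.133 50 [310. 224.]
-0.133 55 [298. 214.]
-0.133 60 [286. 205.]
-0.133 65 [273. 197.]
-0.133 70 [260. 189.]
0.133 50 [157. 431.]
0.133 55 [142. 419.]
0.133 60 [126. 407.]
0.133 65 [109. 396.]
0.133 70 [ 92. 386.]
```

View pics/s1.png

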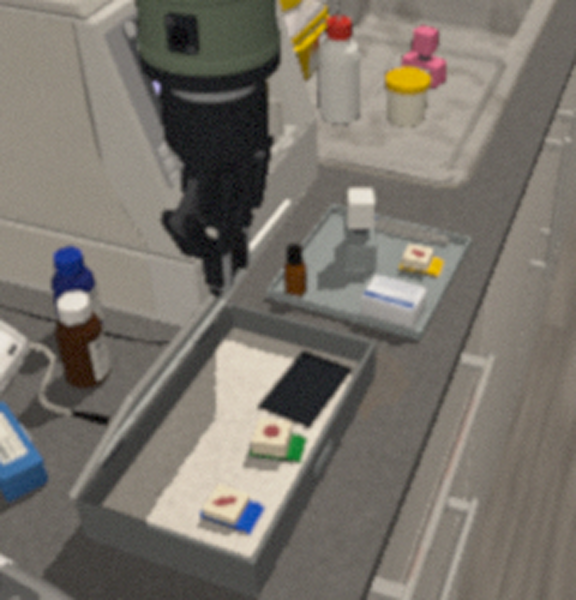

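jog_arm([
  [0, 0, 0, 0, 0, 0, 0],
  [0, 0, 0, 0, 0, 0, 0],
  [0, 0, 0, 0, 0, 0, 0],
  [0, 0, 0, -1.5, 0, 0, 0],
  [0, 0, 0, -3, 0, -2, 0],
])

```text
time_s: 5.2
ee_pos: [0.5338, 0.4011, 0.2296]
eef_rot: [-0.226, 1.558, -0.262]
ft_force: [0.5, 0.2, 0.8]
grip_width: 0.0854
```

Run:
```python
from h import *
im,c=snap("side"); p,R=pose(); print(p.round(4),read_state()["time_s"])
cv2.imwrite("pics/s2.png",cv2.resize(im[120:370,160:400],None,fx=2.4,fy=2.4,interpolation=cv2.INTER_CUBIC)[:,:,::-1])
ct=camera_model("top")
# rough tray geometry from crop0
q=lambda a:np.array(a)/4+[135,145]
print("yellow corners z.012",ray(ct,q([(668,238),(706,238),(706,303),(668,303)]),.009)[:,:2].round(3).tolist())
T=Rt([0,0,-1],[0,1,0])
plan(p,R,np.array([.43,.09,.22]),T,10,0)
```

```text
[0.532  0.4032 0.2348] 5.25
yellow corners z.012 [[0.502, 0.096], [0.502, 0.068], [0.455, 0.068], [0.454, 0.095]]
n 10 maxturn 0.003 maxshift 3.17
[-0.003, 0.002, -0.0, 0.13, -3.17, -0.92, 0],
[-0.003, 0.002, -0.0, 0.13, -3.16, -0.93, 0],
[-0.003, 0.002, -0.0, 0.13, -3.16, -0.94, 0],
[-0.003, 0.002, -0.0, 0.13, -3.16, -0.95, 0],
[-0.003, 0.002, -0.0, 0.14, -3.15, -0.96, 0],
[-0.003, 0.002, -0.0, 0.14, -3.15, -0.97, 0],
[-0.003, 0.002, -0.0, 0.14, -3.15, -0.98, 0],
[-0.003, 0.002, -0.0, 0.14, -3.14, -0.99, 0],
[-0.003, 0.002, -0.0, 0.14, -3.14, -1.0, 0],
[-0.003, 0.002, -0.0, 0.15, -3.14, -1.01, 0],
```

View pics/s2.png

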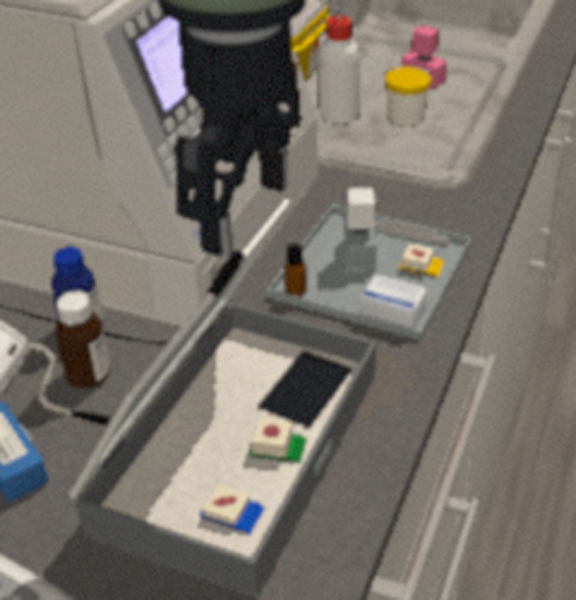

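The cover stays up: its far edge end is at (288,203), where 60° predicts (286,205), and the tab at (228,270) is free of the fingers. Next I move over the tray.

jog_arm([
  [0, 0, 0, 0, 0, -4, 0],
  [0, 0, 0, 0, -2, -3, 0],
  [0, 0, 0, 0, -4.2, -1, 0],
  [0, 0, 0, 0, -4.2, -0.3, 0],
  [0, 0, 0, 0.2, -4.2, -0.3, 0],
])

```text
time_s: 5.88
ee_pos: [0.4383, 0.2601, 0.2363]
eef_rot: [0.365, 1.548, 0.336]
ft_force: [1.7, 0.3, 0.1]
grip_width: 0.0855
```

jog_arm([
  [0, 0, 0, 0.2, -4.2, -0.3, 0],
  [0, 0, 0, 0.2, -4.2, -0.3, 0],
  [0, 0, 0, 0.2, -4.2, -0.3, 0],
  [0, 0, 0, 0.2, -4.2, -0.3, 0],
  [0, 0, 0, 0, 0, 0, 0],
])

```text
time_s: 6.5
ee_pos: [0.4225, 0.0854, 0.2313]
eef_rot: [0.3, 1.54, 0.268]
ft_force: [-0.0, 1.0, 0.5]
grip_width: 0.0855
```

Run:
```python
from h import *
im,c=snap("wrist","w2"); p,R=pose(); print(p.round(4),R.round(3).tolist(),read_state()["time_s"])
np.save("w2.npy",np.r_[c["R"].ravel(),c["t"]])
```

```text
[0.4227 0.087  0.2314] [[0.03, 0.03, 0.999], [0.009, 0.999, -0.03], [-0.999, 0.01, 0.03]] 6.55
```

View pics/w2.png

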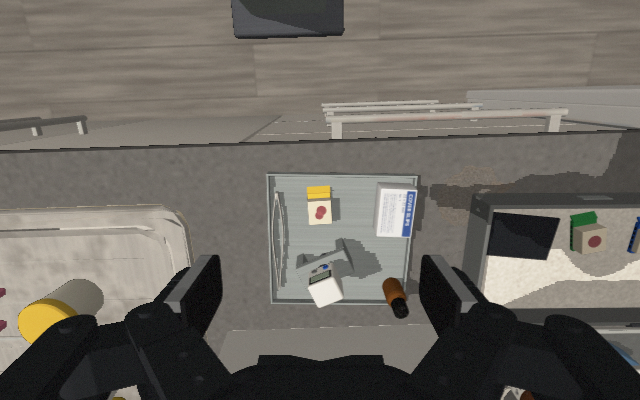

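Run:
```python
from h import *
w=np.load("w2.npy"); c=dict(camera_model("wrist"),R=w[:9].reshape(3,3),t=w[9:])
im=cv2.imread("pics/w2.png"); hsv=cv2.cvtColor(im,cv2.COLOR_BGR2HSV)
def quad(m,box,z,name):
    x0,y0,x1,y1=box; mm=np.zeros(m.shape,np.uint8); mm[y0:y1,x0:x1]=m[y0:y1,x0:x1]*255
    k=max(cv2.findContours(mm,0,2)[0],key=cv2.contourArea); P=ray(c,k[:,0]+0.0,z)[:,:2]
    r=cv2.minAreaRect((P*1000).astype(np.float32)); print(name,len(k),cv2.boundingRect(k),np.round(r[0],1),np.round(r[1],1),round(r[2],1))
H,S,V=cv2.split(hsv)
quad((H>15)&(H<35)&(S>150)&(V>120),(295,175,345,240),.009,"cassette")
quad((S<90)&(V>185),(300,190,340,230),.021,"wax")
quad((V>215)&(S<40),(300,265,350,310),.087,"head top")
quad((V<60),(475,195,562,265),.026,"tile")
cv2.imwrite("pics/crop2.png",cv2.resize(im[235:312,280:365],None,fx=6,fy=6,interpolation=cv2.INTER_CUBIC))
```

```text
cassette 12 (307, 186, 23, 13) [463.4  84.2] [14.5 27. ] 2.0
wax 14 (308, 200, 24, 25) [485.5  84.8] [29.5 27.5] 2.1
head top 73 (308, 278, 34, 29) [553.2  87.9] [27.9 28.5] 22.4
tile 66 (487, 212, 73, 48) [522.9 327.7] [81.5 55.6] 82.6
```

View pics/crop2.png

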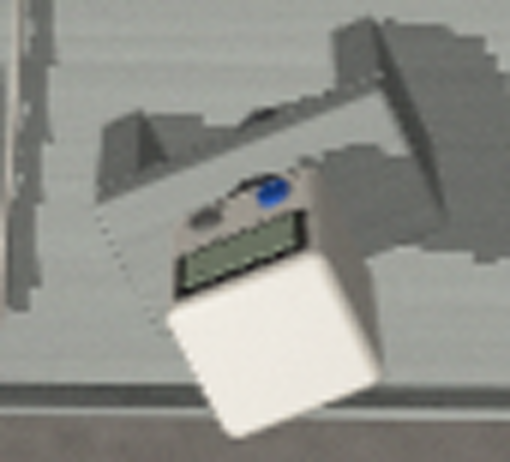

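Crop: the screen faces the robot and the gauge is yawed about +22°, with the head top at (275,345) in the crop. I'll grasp the block with a 28° lean and a narrow opening, because the forceps lie about 40 mm to its right.

```bash
cat >> h.py <<'E'
def lean(yaw,deg):
    t=np.radians(deg); return Rt([np.cos(yaw)*np.sin(t),np.sin(yaw)*np.sin(t),-np.cos(t)],[-np.sin(yaw),np.cos(yaw),0])
E
python3 - <<'E'
from h import *
p,R=pose(); T=lean(.036,28); P=np.array([.485,.0845,.012])
a=plan(p,R,P-.08*T[:,0],T,5,130)
E
```

```text
n 5 maxturn 0.092 maxshift 3.01
[-0.013, -0.092, 0.001, 2.99, -0.09, 0.41, 130],
[-0.013, -0.092, 0.001, 3.01, -0.1, 0.13, 130],
[-0.013, -0.092, 0.001, 3.01, -0.1, -0.15, 130],
[-0.013, -0.092, 0.001, 2.98, -0.11, -0.42, 130],
[-0.013, -0.092, 0.001, 2.93, -0.1, -0.7, 130],
```

jog_arm([
  [-0.013, -0.092, 0, 2.99, -0.09, 0.41, 130],
  [-0.013, -0.092, 0, 3.0, -0.1, 0.13, 130],
  [-0.013, -0.092, 0, 3.0, -0.1, -0.15, 130],
  [-0.013, -0.092, 0, 2.98, -0.11, -0.42, 130],
  [-0.013, -0.092, 0, 2.93, -0.1, -0.7, 130],
], grip_force=25)

```text
time_s: 7.18
ee_pos: [0.4921, 0.1045, 0.1652]
eef_rot: [-0.097, 1.198, -0.064]
ft_force: [-0.2, -0.6, 0.2]
grip_width: 0.0415
```

Run:
```python
from h import *
im,c=snap("wrist","w3"); p,R=pose(); T=lean(.036,28); P=np.array([.485,.0845,.012]); print(p.round(4),read_state()["grip_width"])
hsv=cv2.cvtColor(im,cv2.COLOR_RGB2HSV); H,S,V=cv2.split(hsv)
m=((H>15)&(H<35)&(S>150)&(V>120)).astype(np.uint8)*255
e=proj(c,[[.4835,.0847,.009]])[0]; print("expect px",e)
yy,xx=np.indices(m.shape); m[(abs(xx-e[0])>70)|(abs(yy-e[1])>70)]=0
k=max(cv2.findContours(m,0,2)[0],key=cv2.contourArea); print(cv2.boundingRect(k))
r=cv2.minAreaRect((ray(c,k[:,0]+0.,.009)[:,:2]*1000).astype(np.float32)); print(np.round(r[0],1),np.round(r[1],1),r[2])
w=((S<90)&(V>185)).astype(np.uint8)*255; w[(abs(xx-e[0])>45)|(yy<e[1]-25)|(yy>e[1]+60)]=0
k=max(cv2.findContours(w,0,2)[0],key=cv2.contourArea); print(cv2.boundingRect(k))
r=cv2.minAreaRect((ray(c,k[:,0]+0.,.021)[:,:2]*1000).astype(np.float32)); print("wax",np.round(r[0],1),np.round(r[1],1),r[2])
plan(p,R,P,T,5,130)
```

```text
[0.4939 0.106  0.1655] 0.04186759699316068
expect px [303.96156942 107.17058948]
(288, 78, 32, 16)
[464.2  84.1] [12.9 27.3] 2.207057476043701
(287, 99, 32, 34)
wax [486.5  84.5] [30.5 26.8] 1.3177179098129272
n 5 maxturn 0.023 maxshift 2.8
[0.002, -0.023, 0.007, 2.8, -0.32, -1.3, 130],
[0.002, -0.023, 0.007, 2.77, -0.34, -1.37, 130],
[0.002, -0.023, 0.007, 2.73, -0.36, -1.43, 130],
[0.002, -0.023, 0.007, 2.7, -0.38, -1.49, 130],
[0.002, -0.023, 0.007, 2.66, -0.4, -1.55, 130],
```

View pics/w3.png

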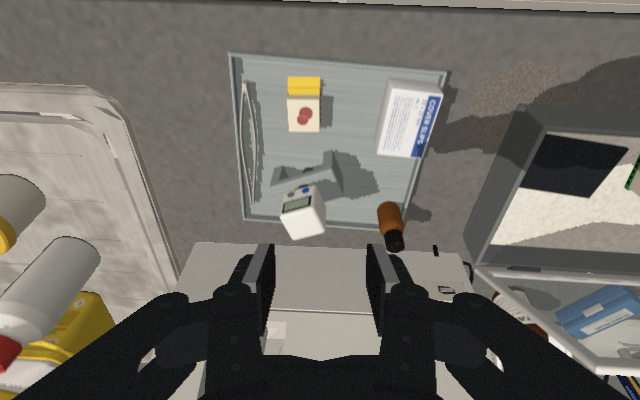

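Run:
```python
from h import *
p,R=pose(); T=lean(.034,28); P=np.array([.486,.0843,.012])
plan(p,R,P-.08*T[:,0],T,4,130)
```

```text
n 4 maxturn 0.029 maxshift 1.96
[0.003, -0.029, 0.009, 1.52, -0.47, -1.84, 130],
[0.003, -0.029, 0.009, 1.47, -0.49, -1.88, 130],
[0.003, -0.029, 0.009, 1.41, -0.5, -1.92, 130],
[0.003, -0.029, 0.009, 1.35, -0.52, -1.96, 130],
```

jog_arm([
  [0.003, -0.029, 0.009, 1.5, -0.47, -1.84, 130],
  [0.003, -0.029, 0.009, 1.47, -0.49, -1.88, 130],
  [0.003, -0.029, 0.009, 1.4, -0.5, -1.92, 130],
  [0.003, -0.029, 0.009, 1.35, -0.52, -1.96, 130],
  [0, 0, 0, 0, 0, 0, 130],
])

```text
time_s: 7.85
ee_pos: [0.4895, 0.1087, 0.166]
eef_rot: [-0.055, 1.202, -0.023]
ft_force: [-0.0, -0.2, 0.4]
grip_width: 0.0422
```

Run:
```python
from h import *
p,R=pose(); T=lean(.034,28); P=np.array([.486,.0843,.012]); print(p.round(4),R.round(3).tolist())
plan(p,R,P,T,5,130)
```

```text
[0.4895 0.1087 0.166 ] [[0.36, -0.028, 0.933], [-0.008, 0.999, 0.033], [-0.933, -0.02, 0.36]]
n 5 maxturn 0.024 maxshift 2.85
[0.001, -0.024, 0.004, 2.85, -0.42, -1.19, 130],
[0.001, -0.024, 0.004, 2.82, -0.44, -1.26, 130],
[0.001, -0.024, 0.004, 2.79, -0.45, -1.32, 130],
[0.001, -0.024, 0.004, 2.75, -0.46, -1.39, 130],
[0.001, -0.024, 0.004, 2.72, -0.47, -1.46, 130],
```

Run:
```python
from h import *
s=read_state(); print(np.round(s["qpos"],3),np.round(s["ft_force"],1))
```

```text
[-0.516  0.59   0.235  2.216 -0.148  0.003  1.407] [-0.  -0.2  0.4]
```

```bash
cat >> h.py <<'E'
def way(p,R,Ps,Ts,f):
    for P,T in zip(Ps,Ts):
        w=Ro.from_matrix(R.T@T).as_rotvec(); t=R.T@(P-p)*100
        print([round(float(v),3) for v in w]+[round(float(v),2) for v in t]+[f],end=",\n"); p,R=P,T
def tilt(yaw,out,side):
    "tool: approach leaning out (rad) along yaw and side (rad) along +left"
    d=Ro.from_euler("z",yaw).as_matrix(); return Rt(d@[np.sin(out),np.sin(side),-np.cos(out)*np.cos(side)],d@[0,1,0])
E
python3 - <<'E'
from h import *
p,R=pose(); P=np.array([.47,.11,.23])
for s in (1,):
    ps=np.radians([15,30,45,60,75]); l0=.36
    way(p,R,[p+(P-p)*k/5 for k in range(1,6)],[tilt(.034,l0-.22*np.cos(a),s*.22*np.sin(a)) for a in ps],130)
E
```

```text
[0.005, 0.22, 0.077, -1.34, 0.01, 0.1, 130],
[-0.002, -0.023, 0.053, -1.32, 0.12, -0.2, 130],
[-0.005, -0.036, 0.045, -1.32, 0.19, -0.17, 130],
[-0.008, -0.047, 0.035, -1.31, 0.25, -0.12, 130],
[-0.011, -0.054, 0.022, -1.31, 0.29, -0.05, 130],
```

jog_arm([
  [0, 0.18, 0.077, -1.3, 0, 0.1, 130],
  [0, 0, 0.053, -1.3, 0.1, -0.2, 130],
  [0, -0.035, 0.045, -1.3, 0.2, -0.2, 130],
  [-0.008, -0.045, 0.035, -1.3, 0.25, -0.1, 130],
  [-0.011, -0.05, 0.022, -1.3, 0.3, 0, 130],
])

```text
time_s: 8.48
ee_pos: [0.4683, 0.1149, 0.2249]
eef_rot: [0.466, 1.158, 0.542]
ft_force: [0.3, 0.4, -0.3]
grip_width: 0.0419
```

Run:
```python
from h import *
s=read_state(); p,R=pose(); print(np.round(s["qpos"],3),p.round(3),R[:,0].round(3),R[:,1].round(3))
P=np.array([.46,.1,.25]); l0=.36
for sd in (1,-1):
    print(sd); ps=np.radians([85,100,115,130,145,155,165,170,175,180])
    way(p,R,[p+(P-p)*k/10 for k in range(1,11)],[tilt(.034,l0-.25*np.cos(a),sd*.25*np.sin(a)) for a in ps],130)
```

```text
[-0.075  0.432 -0.219  2.212 -0.199  0.113  1.584] [0.468 0.115 0.225] [ 0.343  0.207 -0.916] [-0.108  0.978  0.18 ]
1
[0.009, 0.016, 0.052, -0.29, -0.09, 0.01, 130],
[-0.016, -0.064, -0.003, -0.29, -0.08, 0.0, 130],
[-0.014, -0.06, -0.02, -0.29, -0.08, 0.02, 130],
[-0.011, -0.051, -0.035, -0.29, -0.08, 0.04, 130],
[-0.007, -0.04, -0.048, -0.28, -0.09, 0.05, 130],
[-0.002, -0.02, -0.037, -0.28, -0.11, 0.06, 130],
[-0.001, -0.013, -0.041, -0.27, -0.12, 0.07, 130],
[-0.0, -0.004, -0.021, -0.27, -0.13, 0.07, 130],
[-0.0, -0.003, -0.022, -0.26, -0.13, 0.07, 130],
[-0.0, -0.001, -0.022, -0.26, -0.14, 0.07, 130],
-1
[0.005, 0.018, -0.444, -0.29, -0.09, 0.01, 130],
[0.016, -0.064, 0.003, -0.22, -0.21, 0.0, 130],
[0.014, -0.06, 0.02, -0.22, -0.21, 0.02, 130],
[0.011, -0.051, 0.035, -0.22, -0.2, 0.04, 130],
[0.007, -0.04, 0.048, -0.23, -0.19, 0.05, 130],
[0.002, -0.02, 0.037, -0.24, -0.18, 0.06, 130],
[0.001, -0.013, 0.041, -0.24, -0.17, 0.07, 130],
[0.0, -0.004, 0.021, -0.25, -0.16, 0.07, 130],
[0.0, -0.003, 0.022, -0.25, -0.16, 0.07, 130],
[0.0, -0.001, 0.022, -0.25, -0.15, 0.07, 130],
```

```bash
cat > kin.py <<'E'
from h import *
import itertools
from scipy.optimize import least_squares
E=lambda a,t:Ro.from_euler(a,t).as_matrix()
LO=np.array([-2.71,-.32,-1.57,0,-1.46,0,-2.83]);HI=np.array([2.71,2.16,1.52,2.45,4.6,2.02,2.83])
def fk(q,sg,par):
    h,a,b,L,e1,e2,e3,y0,c=par
    A=E("z",sg[0]*q[0]+y0)@E("y",q[1]); p=np.array([0,0,h])
    A3=A@E("z",sg[1]*q[2]); p=p+A3@[e1,0,a]
    A4=A3@E("y",q[3]); A5=A4@E("z",sg[2]*q[4]); p=p+A5@[e2,0,b]
    A6=A5@E("y",q[5]); p=p+A6@[e3,0,L]
    A7=A6@E("z",sg[3]*q[6]+c)
    return p,A7@np.array([[0,0,-1.],[0,1,0],[1,0,0]])   # tool x along +z of the flange
E
python3 - <<'E'
from kin import *
s=read_state(); p,R=pose()
Rf=lambda e:Ro.from_euler("xyz",e).as_matrix()
D=[([-1.377,.707,-.028,1.485,.022,.951,-.076],(.134,.559,.205),np.array([[0,.234,.972],[-.001,.972,-.234],[-1,-.001,0]])),
([-.71,.78,-.14,1.33,.12,1.04,.67],(.462,.404,.197),np.array([[-.002,.028,1],[-.007,1,-.028],[-1,-.007,-.002]])),
([-.516,.59,.235,2.216,-.148,.003,1.407],(.4895,.1087,.166),np.array([[.36,-.028,.933],[-.008,.999,.033],[-.933,-.02,.36]])),
(s["qpos"],p,R)]
best=[]
for sg in itertools.product((1,-1),repeat=4):
  for c0 in (0,np.pi):
    f=lambda x:np.concatenate([np.r_[(fk(q,sg,x)[0]-P)*5,(fk(q,sg,x)[1]-RR).ravel()] for q,P,RR in D])
    r=least_squares(f,[.4,.41,.38,.35,0,0,0,0,c0]); best.append((r.cost,sg,r.x.round(4)))
best.sort(key=lambda b:b[0])
for b in best[:4]: print(b)
E
```

```text
(np.float64(0.0013287602564572795), (-1, -1, -1, -1), array([ 0.3008,  0.5167,  0.2871,  0.3481, -0.0319, -0.0035, -0.0269,
       -0.053 ,  1.5192]))
(np.float64(0.0013287602564572845), (-1, -1, -1, -1), array([ 0.3008,  0.5167,  0.2871,  0.3481, -0.0319, -0.0035, -0.0269,
       -0.053 ,  1.5192]))
(np.float64(0.2503645081996157), (-1, -1, 1, -1), array([ 0.2264,  0.3681,  0.2419,  0.135 ,  0.0922, -0.0391, -0.0548,
       -0.0824,  1.6275]))
(np.float64(0.2503645082024107), (-1, -1, 1, -1), array([ 0.2264,  0.3681,  0.2419,  0.135 ,  0.0922, -0.0391, -0.0548,
       -0.0824,  1.6275]))
```

```bash
cat >> kin.py <<'E'
SG=(-1,-1,-1,-1); PAR=[0.3008,0.5167,0.2871,0.3481,-0.0319,-0.0035,-0.0269,-0.053,1.5192]
def ik(P,T,q0,reg=.02):
    f=lambda q:np.r_[(fk(q,SG,PAR)[0]-P)*5,(fk(q,SG,PAR)[1]-T).ravel(),reg*(q-q0)*.1]
    r=least_squares(f,np.clip(q0,LO+.02,HI-.02),bounds=(LO+.01,HI-.01)); return r.x,np.linalg.norm(f(r.x)[:12])
E
python3 - <<'E'
from kin import *
rng=np.random.default_rng(0)
qc=read_state()["qpos"]; print(np.round(qc,2))
tg={"tray block":((.486,.0843,.012),.034),"tile block":((.525,.328,.036),-.1),"tile gauge":((.532,.328,.075),-.1),"tray gauge":((.56,.09,.052),.39)}
for n,(P,yaw) in tg.items():
  for th in (10,20,28):
    for flip in (0,1):
      T=lean(yaw,th); T=T@np.diag([1,-1,-1]) if flip else T
      S=[]
      for k in range(10):
        q,e=ik(np.array(P),T,qc if k==0 else rng.uniform(LO,HI))
        if e<.01 and not any(abs(q-s).max()<.5 for s in S): S.append(q)
      print(n,th,flip,len(S)); [print("    ",s.round(2)) for s in S[:4]]
E
```

```text
[-0.07  0.43 -0.22  2.21 -0.2   0.11  1.58]
tray block 10 0 2
     [ 0.02  0.95 -0.39  2.07  1.65  0.33 -0.21]
     [ 0.35  1.37 -1.46  2.08  1.62  1.39 -0.14]
tray block 10 1 2
     [-0.14  0.92 -0.06  2.06  1.76  0.07  2.82]
     [-0.44  0.94  0.26  2.07  4.59  0.17 -0.16]
tray block 20 0 2
     [ 0.22  1.13 -0.93  2.25  2.    0.94 -0.55]
     [-0.23  0.93 -0.04  2.18  2.87  0.33 -1.5 ]
tray block 20 1 3
     [ 0.08  1.01 -0.59  2.23  2.18  0.65  2.39]
     [-0.21  0.93 -0.06  2.18  2.82  0.34  1.69]
     [-0.77  1.16  0.98  2.24  4.25  0.87  0.12]
tray block 28 0 2
     [ 0.21  1.25 -1.08  2.4   2.15  1.28 -0.73]
     [-0.49  1.02  0.36  2.35  3.41  0.7  -2.16]
tray block 28 1 2
     [ 0.07  1.09 -0.68  2.38  2.38  0.97  2.16]
     [-0.67  1.11  0.71  2.37  3.76  0.85  0.59]
tile block 10 0 4
     [-0.8   0.97  0.24  1.68 -0.23  0.38  1.01]
     [-0.21  1.21 -1.12  1.62  1.38  1.16 -0.26]
     [-1.13  1.19  1.07  1.62 -1.23  0.92  1.8 ]
     [-0.48  0.98 -0.34  1.65  0.83  0.55  0.09]
tile block 10 1 2
     [-1.07  1.12  0.87  1.63 -1.08  0.75 -1.43]
     [-0.81  0.97  0.26  1.68 
[... 1958 characters left out ...]
.09  0.88 -0.15  1.9   0.34  0.22 -1.68]
     [ 0.07  0.92 -0.43  1.86  0.91  0.37 -2.21]
tray gauge 20 0 4
     [ 0.21  0.96 -0.61  1.99  1.75  0.37  0.17]
     [ 0.43  1.26 -1.34  2.    1.72  1.09  0.32]
     [-0.16  0.87 -0.09  1.94  4.07  0.01 -2.31]
     [-0.02  0.89 -0.16  1.94  2.22  0.01 -0.35]
tray gauge 20 1 1
     [-0.01  0.89 -0.17  1.94  2.19  0.01  2.82]
tray gauge 28 0 3
     [ 0.4   1.14 -1.04  2.12  2.06  0.79 -0.02]
     [ 0.15  0.94 -0.47  2.07  2.55  0.34 -0.62]
     [-0.05  0.89 -0.16  2.05  3.25  0.26 -1.41]
tray gauge 28 1 3
     [ 0.26  0.99 -0.67  2.09  2.3   0.48  2.82]
     [-0.63  1.1   1.    2.13  4.31  1.03  0.46]
     [ 0.06  0.91 -0.32  2.06  2.84  0.28  2.19]
```

```bash
cat >> kin.py <<'E'
def step(q,P,T,reg=1.):
    "one local move: damped least squares to the target, least joint change"
    for _ in range(12):
        p,R=fk(q,SG,PAR); e=np.r_[P-p,R@Ro.from_matrix(R.T@T).as_rotvec()*.3]
        J=np.zeros((6,7))
        for i in range(7):
            d=np.zeros(7);d[i]=1e-4; p2,R2=fk(q+d,SG,PAR); J[:,i]=np.r_[p2-p,R@Ro.from_matrix(R.T@R2).as_rotvec()*.3]/1e-4
        dq=J.T@np.linalg.solve(J@J.T+1e-4*np.eye(6),e); q=np.clip(q+np.clip(dq,-.1,.1),LO,HI)
    p,R=fk(q,SG,PAR); return q,np.linalg.norm(P-p)
def run(q,wps,verbose=1):
    for i,(P,T) in enumerate(wps):
        q,e=step(q,np.array(P),T)
        if verbose and (i%verbose==0 or i==len(wps)-1): print(i,q.round(2),round(e,4))
    return q
def interp(a,b,n): return [np.array(a)+(np.array(b)-a)*k/n for k in range(1,n+1)]
E
cat > sim.py <<'E'
from kin import *
q2=np.array([-.516,.59,.235,2.216,-.148,.003,1.407]); P0=np.array([.4895,.1087,.166]);P=np.array([.468,.115,.225])
print("validate vs",np.round(read_state()["qpos"],2))
l0=.36
run(q2,[(x,tilt(.034,l0-.22*np.cos(a),.22*np.sin(a))) for x,a in zip(interp(P0,P,5),np.radians([15,30,45,60,75]))],5)
qc=np.array(read_state()["qpos"]); p,R=pose()
H=np.array([.5,.1,.25])
for sd in (1,-1):
  for m in (.5,.8):
    print("side",sd,m)
    w=[(.32,.2),(.2,sd*m*.5),(.2,sd*m),(.3,sd*m),(.45,sd*m),(.5,sd*m*.5),(.5,0.),(.35,0.)]
    pts=[]; a=np.array(w[0])
    for b in w[1:]: pts+=interp(a,b,5); a=np.array(b)
    q=run(qc,[(H,tilt(.034,o,s)) for o,s in pts],5)
E
python3 sim.py
```

```text
validate vs [-0.07  0.43 -0.22  2.21 -0.2   0.11  1.58]
0 [-0.29  0.57  0.05  1.97 -0.13  0.45  1.47] 0.0
4 [-0.03  0.44 -0.23  2.15 -0.29  0.24  1.68] 0.0
side 1 0.5
0 [ 0.03  0.44 -0.26  2.   -0.18  0.4   1.61] 0.0
5 [ 0.15  0.49 -0.34  1.9  -0.25  0.57  1.69] 0.0
10 [ 0.41  0.56 -0.58  1.95 -0.42  0.52  1.96] 0.0
15 [ 0.49  0.56 -0.71  2.07 -0.5   0.3   2.08] 0.0
20 [ 0.53  0.57 -0.85  2.22 -0.57  0.01  2.16] 0.0
25 [ 0.02  0.42 -0.33  2.23 -0.63  0.    2.05] 0.006
30 [-0.6   0.43  0.38  2.16 -0.5   0.14  1.8 ] 0.0
34 [-0.63  0.45  0.49  2.02 -0.43  0.4   1.76] 0.0
side 1 0.8
0 [ 0.09  0.45 -0.31  2.01 -0.21  0.39  1.65] 0.0
5 [ 0.39  0.56 -0.57  1.92 -0.37  0.55  1.89] 0.0
10 [ 0.7   0.77 -0.88  1.97 -0.53  0.51  2.22] 0.0
15 [ 0.77  0.81 -1.03  2.09 -0.58  0.28  2.37] 0.0
20 [ 0.79  0.82 -1.16  2.23 -0.63  0.    2.45] 0.0052
25 [ 0.31  0.48 -0.67  2.23 -0.89  0.    2.38] 0.0157
30 [-0.62  0.43  0.41  2.15 -0.57  0.15  1.87] 0.0
34 [-0.66  0.46  0.53  2.02 -0.48  0.41  1.81] 0.0
side -1 0.5
0 [-0.17  0.43 -0.06  1.99 -0.12  0.42  1.5 ] 0.0
5 [-0.68  0.54  0.35  1.78  0.25  0.75  1.01] 0.0
10 [-0.86  0.63  0.49  1.76  0.38  0.82  0.83] 0.0
15 [-0.95  0.61  0.58  1.87  0.46  0.65  0.68] 0.0
20 [-1.03  0.6   0.71  2.02  0.57  0.41  0.52] 0.0
25 [-0.79  0.47  0.53  2.14  0.56  0.18  0.67] 0.0
30 [-0.32  0.4   0.06  2.16  0.47  0.13  0.89] 0.0
34 [-0.19  0.42 -0.14  2.02  0.35  0.38  0.99] 0.0
side -1 0.8
0 [-0.22  0.43 -0.02  1.98 -0.07  0.43  1.45] 0.0
5 [-0.83  0.62  0.46  1.74  0.36  0.84  0.86] 0.0
10 [-1.03  0.8   0.62  1.68  0.48  0.97  0.63] 0.0
15 [-1.12  0.8   0.71  1.8   0.54  0.81  0.45] 0.0
20 [-1.18  0.77  0.81  1.94  0.63  0.59  0.29] 0.0
25 [-0.92  0.53  0.63  2.1   0.66  0.28  0.49] 0.0
30 [-0.31  0.4   0.04  2.16  0.51  0.14  0.85] 0.0
34 [-0.17  0.42 -0.16  2.02  0.38  0.39  0.96] 0.0
```

```bash
nproc
cat > srch.py <<'E'
from kin import *
import kin
from multiprocessing import Pool
qc=np.array(read_state()["qpos"]); p0=np.array(read_state()["ee_pos"])
A0=np.r_[p0,.034,.35,.21]; END=np.array([.45,.085,.16,.034,.45,0])
def path(seed,n=7):
    g=np.random.default_rng(seed)
    k=2+seed%2; W=[np.r_[g.uniform([.42,.0,.26],[.5,.25,.34]),g.uniform([-1.4,-.1,-.9],[1.4,.7,.9])] for _ in range(k)]+[END]
    pts=[];a=A0
    for b in W: pts+=interp(a,b,n); a=b
    return W,pts
def st(q,P,T):
    for _ in range(4):
        p,R=fk(q,SG,PAR); e=np.r_[P-p,R@Ro.from_matrix(R.T@T).as_rotvec()*.3]; J=np.zeros((6,7))
        for i in range(7):
            d=np.zeros(7);d[i]=1e-4; p2,R2=fk(q+d,SG,PAR); J[:,i]=np.r_[p2-p,(R2@R.T)[[2,0,1],[1,2,0]]*.3]/1e-4
        q=np.clip(q+np.clip(J.T@np.linalg.solve(J@J.T+1e-4*np.eye(6),e),-.15,.15),LO,HI)
    return q,np.linalg.norm(P-fk(q,SG,PAR)[0])
def ev(seed):
    W,pts=path(seed); q=qc; me=0;mq=0
    for x in pts:
        q1,e=st(q,x[:3],tilt(*x[3:])); me=max(me,e); mq=max(mq,(abs(q1-q)/np.array([.165,.165,.22,.22,.26,.26,.26])).max()); q=q1
    R=fk(q,SG,PAR)[1]; r=np.linalg.norm(R-tilt(*END[3:]))
    return (me+.05*r+.02*max(0,mq-1)+.1*(not .7<q[4]<3.6)+.1*max(0,.2-q[5])),seed,me,mq,q
if __name__=="__main__":
    with Pool() as P: res=sorted(P.map(ev,range(900),chunksize=10),key=lambda r:r[0])
    for r in res[:6]: print(np.round(r[0],3),r[1],np.round(r[2:4],3),r[4].round(2))
    for w in path(res[0][1])[0]: print(w.round(2))
E
time OPENBLAS_NUM_THREADS=1 timeout 400 python3 srch.py
```

```text
4
0.005 567 [0.    1.244] [-0.11  0.56 -0.24  2.3   2.21  0.26 -0.85]
0.006 727 [0.    1.311] [-0.16  0.55 -0.15  2.29  2.32  0.22 -0.96]
0.024 629 [0.    2.165] [-0.09  0.56 -0.26  2.31  2.18  0.27 -0.83]
0.024 683 [0.    2.213] [-0.07  0.57 -0.3   2.31  2.15  0.29 -0.8 ]
0.027 594 [1.000e-03 2.308e+00] [-0.07  0.57 -0.3   2.31  2.15  0.29 -0.79]
0.031 197 [0.    2.498] [-0.19  0.55 -0.1   2.29  2.39  0.19 -1.03]
[0.47 0.19 0.28 0.32 0.18 0.69]
[ 0.44  0.08  0.34  0.61  0.34 -0.44]
[ 0.46  0.22  0.31  0.72  0.7  -0.58]
[0.45 0.08 0.16 0.03 0.45 0.  ]
real	1m8.944s
user	4m16.935s
sys	0m0.242s
```

```bash
cat > seg.py <<'E'
from srch import *
import sys
W=path(567)[0]
def seg(i,n,f=130,show=True):
    "rows from the actual pose to waypoint i; interpolates in parameters from waypoint i-1"
    a=A if i==0 else W[i-1]; pts=interp(a,W[i],n); p,R=pose(); q=np.array(read_state()["qpos"]); print("q",q.round(2),"p",p.round(3))
    way(p,R,[x[:3] for x in pts],[tilt(*x[3:]) for x in pts],f)
    for x in pts: q,e=st(q,x[:3],tilt(*x[3:]))
    print("sim end",q.round(2),round(e,4))
A=A0
if __name__=="__main__": seg(int(sys.argv[1]),int(sys.argv[2]))
E
python3 seg.py 0 10
```

```text
q [-0.07  0.43 -0.22  2.21 -0.2   0.11  1.58] p [0.468 0.115 0.225]
[-0.016, 0.027, 0.07, -0.34, 0.87, 0.27, 130],
[-0.022, 0.02, 0.057, -0.29, 0.89, 0.27, 130],
[-0.022, 0.021, 0.056, -0.24, 0.9, 0.29, 130],
[-0.021, 0.022, 0.056, -0.2, 0.9, 0.3, 130],
[-0.02, 0.022, 0.055, -0.15, 0.91, 0.32, 130],
[-0.019, 0.023, 0.055, -0.11, 0.91, 0.33, 130],
[-0.018, 0.024, 0.055, -0.07, 0.9, 0.35, 130],
[-0.017, 0.025, 0.055, -0.03, 0.9, 0.36, 130],
[-0.016, 0.026, 0.054, 0.01, 0.89, 0.38, 130],
[-0.014, 0.027, 0.054, 0.05, 0.89, 0.39, 130],
sim end [ 0.44  0.69 -0.84  1.8  -0.31  0.75  1.95] 0.0
```

jog_arm([
  [-0.016, 0.027, 0.07, -0.34, 0.87, 0.27, 130],
  [-0.022, 0.02, 0.057, -0.3, 0.9, 0.27, 130],
  [-0.022, 0.021, 0.056, -0.24, 0.9, 0.29, 130],
  [-0.02, 0.022, 0.056, -0.2, 0.9, 0.3, 130],
  [-0.02, 0.022, 0.055, -0.15, 0.9, 0.32, 130],
])

```text
time_s: 9.1
ee_pos: [0.4694, 0.1565, 0.2565]
eef_rot: [0.962, 1.04, 1.214]
ft_force: [-0.2, 0.1, 0.7]
grip_width: 0.0418
```

jog_arm([
  [-0.02, 0.023, 0.055, -0.1, 0.9, 0.33, 130],
  [-0.018, 0.024, 0.055, -0.07, 0.9, 0.35, 130],
  [-0.017, 0.025, 0.055, -0.03, 0.9, 0.36, 130],
  [-0.016, 0.026, 0.054, 0, 0.9, 0.38, 130],
  [-0.014, 0.027, 0.054, 0.05, 0.9, 0.4, 130],
])

```text
time_s: 9.72
ee_pos: [0.4712, 0.1957, 0.2859]
eef_rot: [1.216, 0.855, 1.634]
ft_force: [-1.1, 0.5, -0.0]
grip_width: 0.0419
```

```bash
python3 seg.py 1 10
```

```text
q [ 0.46  0.69 -0.88  1.79 -0.28  0.74  1.94] p [0.471 0.196 0.286]
[-0.013, 0.006, -0.111, -0.99, -0.76, -0.62, 130],
[-0.026, 0.011, -0.104, -1.14, -0.44, -0.57, 130],
[-0.028, 0.006, -0.104, -1.08, -0.54, -0.59, 130],
[-0.029, 0.0, -0.105, -1.02, -0.63, -0.61, 130],
[-0.03, -0.005, -0.105, -0.95, -0.72, -0.63, 130],
[-0.029, -0.012, -0.105, -0.87, -0.79, -0.65, 130],
[-0.027, -0.018, -0.104, -0.79, -0.86, -0.67, 130],
[-0.024, -0.025, -0.103, -0.71, -0.92, -0.68, 130],
[-0.02, -0.032, -0.102, -0.63, -0.98, -0.68, 130],
[-0.014, -0.039, -0.1, -0.55, -1.02, -0.68, 130],
sim end [-0.27  0.17 -0.23  2.12  0.8   0.57  0.99] 0.0
```

Model and robot agree well, so I continue.

jog_arm([
  [-0.013, 0.006, -0.11, -1, -0.76, -0.62, 130],
  [-0.026, 0.01, -0.104, -1.14, -0.44, -0.57, 130],
  [-0.028, 0.006, -0.104, -1.08, -0.54, -0.59, 130],
  [-0.03, 0, -0.105, -1.02, -0.63, -0.6, 130],
  [-0.03, -0.005, -0.105, -0.95, -0.72, -0.63, 130],
])

```text
time_s: 10.35
ee_pos: [0.457, 0.1311, 0.3105]
eef_rot: [0.376, 1.294, 0.855]
ft_force: [-0.2, 0.3, -0.8]
grip_width: 0.0421
```

jog_arm([
  [-0.03, -0.012, -0.105, -0.87, -0.8, -0.65, 130],
  [-0.027, -0.018, -0.104, -0.8, -0.86, -0.67, 130],
  [-0.024, -0.025, -0.103, -0.7, -0.92, -0.68, 130],
  [-0.02, -0.032, -0.102, -0.63, -1, -0.68, 130],
  [-0.014, -0.04, -0.1, -0.55, -1, -0.68, 130],
])

```text
time_s: 10.98
ee_pos: [0.442, 0.0725, 0.346]
eef_rot: [-0.863, 0.968, -0.333]
ft_force: [0.3, -1.0, -0.3]
grip_width: 0.042
```

```bash
python3 seg.py 2 10
```

```text
q [-0.44  0.17 -0.18  2.18  0.96  0.64  0.74] p [0.442 0.072 0.346]
[0.015, -0.027, 0.036, 0.42, 1.99, 0.5, 130],
[0.009, -0.042, -0.007, 0.17, 1.23, 0.77, 130],
[0.01, -0.042, -0.007, 0.19, 1.23, 0.75, 130],
[0.01, -0.042, -0.006, 0.22, 1.24, 0.73, 130],
[0.011, -0.042, -0.005, 0.24, 1.25, 0.7, 130],
[0.012, -0.041, -0.004, 0.26, 1.26, 0.68, 130],
[0.013, -0.041, -0.003, 0.28, 1.27, 0.65, 130],
[0.013, -0.041, -0.003, 0.31, 1.28, 0.63, 130],
[0.014, -0.04, -0.002, 0.33, 1.29, 0.6, 130],
[0.014, -0.04, -0.001, 0.35, 1.3, 0.56, 130],
sim end [-0.72  0.37 -0.18  2.33  1.95  0.73 -0.58] 0.0
```

jog_arm([
  [0.015, -0.027, 0.036, 0.42, 2, 0.5, 130],
  [0.009, -0.042, -0.007, 0.17, 1.23, 0.77, 130],
  [0.01, -0.042, -0.007, 0.2, 1.23, 0.75, 130],
  [0.01, -0.042, -0.006, 0.22, 1.24, 0.73, 130],
  [0.011, -0.042, -0.005, 0.24, 1.25, 0.7, 130],
])

```text
time_s: 11.6
ee_pos: [0.4501, 0.1536, 0.327]
eef_rot: [-0.611, 0.812, -0.089]
ft_force: [-0.2, -0.4, 0.8]
grip_width: 0.0418
```

jog_arm([
  [0.012, -0.041, -0.004, 0.26, 1.26, 0.68, 130],
  [0.013, -0.041, -0.003, 0.28, 1.27, 0.65, 130],
  [0.013, -0.041, -0.003, 0.3, 1.28, 0.63, 130],
  [0.014, -0.04, -0.002, 0.33, 1.3, 0.6, 130],
  [0.014, -0.04, 0, 0.35, 1.3, 0.56, 130],
])

```text
time_s: 12.22
ee_pos: [0.4614, 0.2359, 0.3172]
eef_rot: [-0.437, 0.614, 0.061]
ft_force: [0.3, -0.1, 0.7]
grip_width: 0.0419
```

```bash
python3 seg.py 3 10
```

```text
q [-0.69  0.43 -0.43  2.45  1.9   0.99 -0.72] p [0.461 0.236 0.317]
[0.009, 0.11, -0.015, 0.91, -1.83, -3.52, 130],
[0.028, 0.06, 0.004, 0.91, -0.65, -1.63, 130],
[0.033, 0.057, 0.008, 1.0, -0.7, -1.56, 130],
[0.038, 0.054, 0.012, 1.08, -0.76, -1.47, 130],
[0.043, 0.05, 0.015, 1.15, -0.82, -1.38, 130],
[0.048, 0.046, 0.018, 1.21, -0.9, -1.29, 130],
[0.052, 0.041, 0.021, 1.24, -0.98, -1.18, 130],
[0.055, 0.037, 0.023, 1.27, -1.06, -1.08, 130],
[0.058, 0.032, 0.025, 1.28, -1.15, -0.97, 130],
[0.061, 0.027, 0.027, 1.28, -1.24, -0.86, 130],
sim end [ 0.01  0.58 -0.45  2.32  2.03  0.38 -0.69] 0.0
```

jog_arm([
  [0.01, 0.11, -0.015, 0.9, -1.83, -3.5, 130],
  [0.028, 0.06, 0.004, 0.9, -0.65, -1.63, 130],
  [0.033, 0.057, 0.008, 1, -0.7, -1.56, 130],
  [0.038, 0.054, 0.012, 1.08, -0.76, -1.47, 130],
  [0.043, 0.05, 0.015, 1.15, -0.82, -1.38, 130],
])

```text
time_s: 12.85
ee_pos: [0.4551, 0.1581, 0.2334]
eef_rot: [-0.365, 0.921, -0.076]
ft_force: [0.7, 0.1, 0.2]
grip_width: 0.0415
```

jog_arm([
  [0.048, 0.046, 0.018, 1.2, -0.9, -1.3, 130],
  [0.052, 0.041, 0.021, 1.24, -1, -1.18, 130],
  [0.055, 0.037, 0.023, 1.27, -1.06, -1.08, 130],
  [0.058, 0.032, 0.025, 1.28, -1.15, -0.97, 130],
  [0.06, 0.027, 0.027, 1.28, -1.24, -0.86, 130],
])

```text
time_s: 13.48
ee_pos: [0.455, 0.0978, 0.1594]
eef_rot: [0.081, 1.111, 0.109]
ft_force: [0.0, -0.3, -0.4]
grip_width: 0.042
```

```bash
cat > mv.py <<'E'
from srch import *
def mv(P,T,n,f):
    p,R=pose(); q=np.array(read_state()["qpos"]); print("p",p.round(4),"lean/x",R[:,0].round(3),"y",R[:,1].round(3),"q",q.round(2),"t",round(read_state()["time_s"],2))
    plan(p,R,np.array(P),T,n,f); sl=Ro.from_matrix(R.T@T).as_rotvec()
    for k in range(1,n+1): q,e=st(q,p+(P-p)*k/n,R@Ro.from_rotvec(sl*k/n).as_matrix())
    print("sim end",q.round(2),round(e,4))
E
python3 - <<'E'
from mv import *
T=lean(.034,26); P=np.array([.486,.0843,.012]); mv(P-.07*T[:,0],T,5,130)
E
```

```text
p [0.455  0.0978 0.1594] lean/x [ 0.441  0.048 -0.896] y [-0.036  0.999  0.036] q [-0.04  0.61 -0.54  2.45  2.15  0.54 -0.95] t 13.47
n 5 maxturn 0.007 maxshift 1.51
[-0.003, 0.001, -0.007, 1.5, -0.35, -0.75, 130],
[-0.003, 0.001, -0.007, 1.51, -0.34, -0.75, 130],
[-0.003, 0.001, -0.007, 1.51, -0.33, -0.74, 130],
[-0.003, 0.001, -0.007, 1.51, -0.32, -0.74, 130],
[-0.003, 0.001, -0.007, 1.51, -0.3, -0.74, 130],
sim end [ 0.02  0.86 -0.56  2.4   2.33  0.71 -1.01] 0.0
```

Run:
```python
from mv import *
T=lean(.034,23); P=np.array([.486,.0843,.012]); mv(P-.06*T[:,0],T,5,130)
```

```text
p [0.455  0.0978 0.1594] lean/x [ 0.441  0.048 -0.896] y [-0.036  0.999  0.036] q [-0.04  0.61 -0.54  2.45  2.15  0.54 -0.95] t 13.47
n 5 maxturn 0.011 maxshift 1.74
[-0.003, 0.011, -0.007, 1.7, -0.36, -0.68, 130],
[-0.003, 0.011, -0.007, 1.71, -0.35, -0.66, 130],
[-0.003, 0.011, -0.007, 1.72, -0.33, -0.65, 130],
[-0.003, 0.011, -0.007, 1.73, -0.32, -0.63, 130],
[-0.003, 0.011, -0.007, 1.74, -0.31, -0.61, 130],
sim end [ 0.02  0.85 -0.51  2.32  2.26  0.59 -0.9 ] 0.0
```

jog_arm([
  [-0.003, 0.011, -0.007, 1.7, -0.36, -0.68, 130],
  [-0.003, 0.011, -0.007, 1.7, -0.35, -0.66, 130],
  [-0.003, 0.011, -0.007, 1.72, -0.33, -0.65, 130],
  [-0.003, 0.011, -0.007, 1.73, -0.32, -0.63, 130],
  [-0.003, 0.011, -0.007, 1.74, -0.3, -0.6, 130],
])

```text
time_s: 14.1
ee_pos: [0.4697, 0.0876, 0.068]
eef_rot: [0.026, 1.157, 0.054]
ft_force: [0.4, 1.4, 0.6]
grip_width: 0.0421
```

Run:
```python
from mv import *
T=lean(.034,23); P=np.array([.486,.0843,.012]); mv(P,T,4,130); print(read_state()["grip_width"])
```

```text
p [0.4697 0.0876 0.068 ] lean/x [ 0.401  0.022 -0.916] y [-0.03   0.999  0.01 ] q [ 0.05  0.91 -0.72  2.44  2.17  0.83 -0.93] t 14.1
n 4 maxturn 0.003 maxshift 1.45
[-0.002, 0.003, -0.002, 1.44, -0.11, -0.19, 130],
[-0.002, 0.003, -0.002, 1.44, -0.11, -0.19, 130],
[-0.002, 0.003, -0.002, 1.45, -0.1, -0.18, 130],
[-0.002, 0.003, -0.002, 1.45, -0.1, -0.18, 130],
sim end [ 0.1   1.05 -0.68  2.29  2.24  0.8  -0.82] 0.0
0.042063989187273464
```

jog_arm([
  [-0.002, 0.003, -0.002, 1.4, -0.11, -0.19, 130],
  [-0.002, 0.003, -0.002, 1.4, -0.11, -0.19, 130],
  [-0.002, 0.003, -0.002, 1.3, -0.1, -0.18, 130],
  [-0.002, 0.003, -0.002, 1.2, -0.1, -0.18, 130],
  [0, 0, 0, 0, 0, 0, 130],
])

```text
time_s: 14.72
ee_pos: [0.488, 0.0883, 0.0148]
eef_rot: [0.022, 1.162, 0.053]
ft_force: [-0.6, 0.5, 0.0]
grip_width: 0.0416
```

Run:
```python
from mv import *
T=lean(.034,23); P=np.array([.486,.0843,.012]); mv(P,T,2,130)
im,c=snap("wrist","w4")
cv2.imwrite("pics/w4c.png",cv2.resize(im[60:400,170:470],None,fx=1.7,fy=1.7)[:,:,::-1])
```

```text
p [0.488  0.0883 0.0148] lean/x [ 0.397  0.021 -0.917] y [-0.033  0.999  0.009] q [ 0.06  1.06 -0.7   2.39  2.26  0.91 -0.94] t 14.72
n 2 maxturn 0.004 maxshift 0.2
[-0.002, 0.004, -0.004, 0.08, -0.2, -0.15, 130],
[-0.002, 0.004, -0.004, 0.08, -0.2, -0.15, 130],
sim end [ 0.1   1.05 -0.68  2.29  2.24  0.8  -0.82] 0.0
```

View pics/w4c.png

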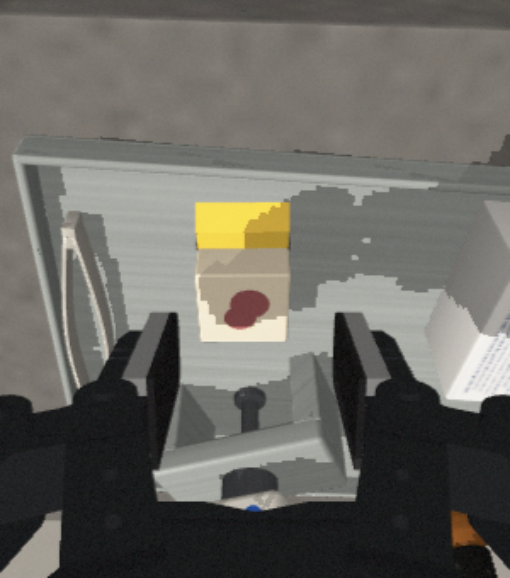

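Run:
```python
from h import *
c=camera_model("wrist"); p,R=pose(); f=lambda X:((proj(c,X)-[170,60])*1.7).round()
print("tcp",f(p),"tcp-z11",f([p-.011*R[:,2],p+.011*R[:,2],p-.019*R[:,0],p+.021*R[:,1]]))
print("block top wax ctr",f([[.4865,.0845,.021],[.472,.0845,.021],[.5015,.0845,.021]]))
o=-c["R"].T@c["t"];print("cam in tool",(R.T@(o-p)).round(3))
print("wax rear-top edge row 340 / wax front 250 ->",ray(c,np.array([(245,340),(245,250),(243,275)])/1.7+[170,60],.021).round(4), "cassette front at z.009", ray(c,np.array([(243,203),(243,230)])/1.7+[170,60],.006).round(4))
```

```text
tcp [[253. 300.]] tcp-z11 [[253. 267.]
 [253. 331.]
 [253. 325.]
 [319. 300.]]
block top wax ctr [[241. 310.]
 [242. 275.]
 [240. 341.]]
cam in tool [-0.169  0.001 -0.07 ]
wax rear-top edge row 340 / wax front 250 -> [[0.5008 0.086  0.021 ]
 [0.4621 0.0852 0.021 ]
 [0.4718 0.0848 0.021 ]] cassette front at z.009 [[0.4568 0.0844 0.006 ]
 [0.467  0.0846 0.006 ]]
```

Run:
```python
from mv import *
T=lean(.034,23.5); mv(np.array([.481,.0845,.009]),T,2,130)
```

```text
p [0.488  0.0883 0.0152] lean/x [ 0.398  0.021 -0.917] y [-0.033  0.999  0.009] q [ 0.06  1.05 -0.71  2.39  2.26  0.91 -0.94] t 14.78
n 2 maxturn 0.004 maxshift 0.45
[-0.002, -0.0, -0.004, 0.14, -0.18, -0.45, 130],
[-0.002, -0.0, -0.004, 0.14, -0.18, -0.45, 130],
sim end [ 0.1   1.07 -0.69  2.31  2.26  0.84 -0.85] 0.0
```

jog_arm([
  [0, 0, -0.004, 0.14, -0.18, -0.45, 130],
  [0, 0, -0.004, 0.14, -0.18, -0.45, 130],
  [0, 0, 0, 0, 0, 0, 130],
  [0, 0, 0, 0, 0, 0, 160],
  [0, 0, 0, 0, 0, 0, 200],
])

```text
time_s: 15.4
ee_pos: [0.4806, 0.0845, 0.0097]
eef_rot: [0.004, 1.16, 0.034]
ft_force: [-0.2, -0.3, -0.7]
grip_width: 0.0184
```

jog_arm([
  [0, 0, 0, 0, 0, 0, 200],
  [0, 0, 0, 0, 0, 0, 200],
  [0, 0, 0, 0, 0, 0, 200],
  [0, 0, 0, 0, 0, 0, 200],
  [0, 0, 0, 0, 0, 0, 200],
])

```text
time_s: 16.02
ee_pos: [0.4808, 0.0845, 0.0099]
eef_rot: [0.004, 1.159, 0.034]
ft_force: [-0.2, -0.3, -0.7]
grip_width: 0.0184
```

Run:
```python
from mv import *
s=read_state(); p,R=pose(); print(p.round(4),R.round(3).tolist(),np.round(s["ft_force"],1),s["grip_width"])
im,c=snap("wrist"); cv2.imwrite("pics/w5c.png",cv2.resize(im[60:400,170:470],None,fx=1.7,fy=1.7)[:,:,::-1])
```

```text
[0.4808 0.0845 0.0099] [[0.4, -0.03, 0.916], [0.013, 1.0, 0.027], [-0.917, 0.002, 0.4]] [-0.2 -0.3 -0.7] 0.018410553017628627
```

View pics/w5c.png

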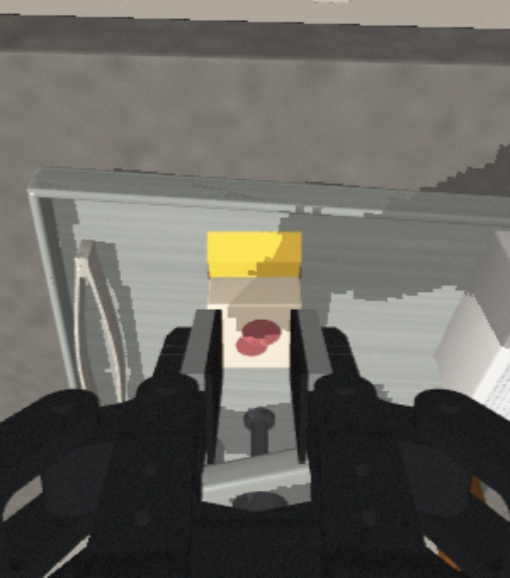

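Run:
```python
from h import *
c=camera_model("side"); f=lambda X:((proj(c,X)-[160,120])*2.4).round(0).tolist()
for a in (0,.01,.02,.03): print("s1 tip back",a,f([[.5544,.4018,.1833+a]]),"s2",f([[.532,.4032-.0425,.2348+a],[.532,.4032+.0425,.2348+a]]))
```

```text
s1 tip back 0 [[228.0, 300.0]] s2 [[272.0, 226.0], [225.0, 289.0]]
s1 tip back 0.01 [[228.0, 290.0]] s2 [[271.0, 215.0], [224.0, 279.0]]
s1 tip back 0.02 [[227.0, 280.0]] s2 [[271.0, 205.0], [223.0, 268.0]]
s1 tip back 0.03 [[226.0, 271.0]] s2 [[270.0, 195.0], [222.0, 257.0]]
```

The fingers closed to 18.4 mm, which is the commanded width, so they passed above the wax. Three pictures agree that the real tips end about 26 mm behind the nominal TCP. I'll re-open and go lower in stages, watching the force.

Run:
```python
from mv import *
T=lean(.034,23.5); mv(np.array([.498,.0845,-.006]),T,4,130)
```

```text
p [0.4808 0.0845 0.0099] lean/x [ 0.4    0.013 -0.917] y [-0.03   1.     0.001] q [ 0.05  1.08 -0.71  2.42  2.27  0.96 -0.97] t 16.07
n 4 maxturn 0.001 maxshift 0.54
[-0.001, 0.0, 0.0, 0.54, -0.01, 0.24, 130],
[-0.001, 0.0, 0.0, 0.54, -0.01, 0.24, 130],
[-0.001, 0.0, 0.0, 0.54, -0.01, 0.24, 130],
[-0.001, 0.0, 0.0, 0.54, -0.01, 0.24, 130],
sim end [ 0.11  1.1  -0.68  2.26  2.27  0.83 -0.81] 0.0
```

jog_arm([
  [0, 0, 0, 0, 0, 0, 130],
  [0, 0, 0, 0, 0, 0, 130],
  [0, 0, 0, 0, 0, 0, 130],
  [0, 0, 0, 0.4, -0.01, 0.5, 130],
  [0, 0, 0, 0.4, -0.01, 0.45, 130],
])

```text
time_s: 16.7
ee_pos: [0.4933, 0.0847, 0.0061]
eef_rot: [0.004, 1.16, 0.034]
ft_force: [-0.2, 0.4, -1.0]
grip_width: 0.0416
```

jog_arm([
  [0, 0, 0, 0.4, -0.01, 0, 130],
  [0, 0, 0, 0.4, -0.01, 0, 130],
  [0, 0, 0, 0.4, 0, 0, 130],
  [0, 0, 0, 0.3, 0, 0, 130],
  [0, 0, 0, 0, 0, 0, 130],
])

```text
time_s: 17.32
ee_pos: [0.5, 0.0846, -0.009]
eef_rot: [0.004, 1.16, 0.033]
ft_force: [-0.4, 0.9, -0.3]
grip_width: 0.0418
```

Run:
```python
from mv import *
print(np.round(read_state()["ft_force"],1)); im,c=snap("wrist","w6"); np.save("w6.npy",np.r_[c["R"].ravel(),c["t"]])
T=lean(.034,23.5); mv(np.array([.498,.0845,-.016]),T,2,130)
# wax pixels between the fingers + yellow
hsv=cv2.cvtColor(im,cv2.COLOR_RGB2HSV); H,S,V=cv2.split(hsv); m=((H>15)&(H<35)&(S>150)&(V>120)); ys,xs=np.where(m&(np.indices(m.shape)[0]<260)&(abs(np.indices(m.shape)[1]-320)<60)); print("yellow bbox",xs.min(),xs.max(),ys.min(),ys.max())
dark=(V<45); print([ (r,np.where(dark[r,220:420])[0].min()+220 if dark[r,220:420].any() else None) for r in range(200,300,10)])
for X in ([.464,.0845,.009],[.4845,.0845,.021]): print(proj(c,X))
```

```text
[-0.4  0.9 -0.3]
p [ 0.5     0.0846 -0.0088] lean/x [ 0.399  0.013 -0.917] y [-0.03   1.     0.001] q [ 0.07  1.11 -0.69  2.35  2.29  0.93 -0.92] t 17.38
n 2 maxturn 0.002 maxshift 0.29
[-0.002, 0.0, 0.0, 0.29, -0.0, -0.23, 130],
[-0.002, 0.0, 0.0, 0.29, -0.0, -0.23, 130],
sim end [ 0.1   1.13 -0.67  2.26  2.29  0.85 -0.83] 0.0
yellow bbox 288 352 190 220
[(200, None), (210, None), (220, None), (230, None), (240, None), (250, np.int64(268)), (260, np.int64(240)), (270, np.int64(239)), (280, np.int64(229)), (290, np.int64(220))]
[[320.93729176 208.01706485]]
[[319.55802092 260.72412954]]
```

jog_arm([
  [0, 0, 0, 0.25, 0, -0.2, 130],
  [0, 0, 0, 0.25, 0, -0.2, 130],
  [0, 0, 0, 0, 0, 0, 200],
  [0, 0, 0, 0, 0, 0, 200],
  [0, 0, 0, 0, 0, 0, 200],
])

```text
time_s: 18.0
ee_pos: [0.4981, 0.0846, -0.0152]
eef_rot: [0.004, 1.16, 0.034]
ft_force: [0.5, -0.3, -0.5]
grip_width: 0.0275
```

jog_arm([
  [0, 0, 0, 0, 0, 0, 200],
  [0, 0, 0, 0, 0, 0, 200],
  [0, 0, 0, 0, 0, 0, 200],
  [0, 0, 0, 0, 0, 0, 200],
  [0, 0, 0, 0, 0, 0, 200],
])

```text
time_s: 18.62
ee_pos: [0.4981, 0.0846, -0.0152]
eef_rot: [0.004, 1.16, 0.034]
ft_force: [0.1, -0.3, -1.0]
grip_width: 0.0272
```

Run:
```python
from mv import *
p,R=pose()
mv(p+np.array([-.01,.0,.105]),R,5,200)
print("then"); T=lean(-.10,23.5); q=np.array(read_state()["qpos"])
P1=p+np.array([-.01,0,.105]); P2=np.array([.515,.327,.095])
plan(P1,R,P2,T,10,200)
```

```text
p [ 0.4981  0.0846 -0.0152] lean/x [ 0.399  0.013 -0.917] y [-0.03   1.     0.002] q [ 0.06  1.13 -0.69  2.36  2.3   0.95 -0.93] t 18.62
n 5 maxturn 0.0 maxshift 2.0
[0.0, 0.0, 0.0, -2.0, 0.01, 0.66, 200],
[0.0, 0.0, 0.0, -2.0, 0.01, 0.66, 200],
[0.0, 0.0, 0.0, -2.0, 0.01, 0.66, 200],
[0.0, 0.0, 0.0, -2.0, 0.01, 0.66, 200],
[0.0, 0.0, 0.0, -2.0, 0.01, 0.66, 200],
sim end [ 0.12  0.84 -0.65  2.25  2.03  0.6  -0.64] 0.0
then
n 10 maxturn 0.012 maxshift 2.44
[0.012, 0.0, -0.005, 0.09, 2.41, 0.33, 200],
[0.012, 0.0, -0.005, 0.08, 2.42, 0.3, 200],
[0.012, 0.0, -0.005, 0.07, 2.42, 0.28, 200],
[0.012, 0.0, -0.005, 0.05, 2.43, 0.25, 200],
[0.012, 0.0, -0.005, 0.04, 2.43, 0.22, 200],
[0.012, 0.0, -0.005, 0.03, 2.43, 0.19, 200],
[0.012, 0.0, -0.005, 0.01, 2.43, 0.16, 200],
[0.012, 0.0, -0.005, 0.0, 2.44, 0.13, 200],
[0.012, 0.0, -0.005, -0.01, 2.44, 0.1, 200],
[0.012, 0.0, -0.005, -0.02, 2.44, 0.07, 200],
```

jog_arm([
  [0, 0, 0, -1.5, 0, 0.6, 200],
  [0, 0, 0, -2, 0, 0.66, 200],
  [0, 0, 0, -2, 0, 0.66, 200],
  [0, 0, 0, -2, 0, 0.66, 200],
  [0, 0, 0, -2, 0, 0.66, 200],
])

```text
time_s: 19.25
ee_pos: [0.4888, 0.0842, 0.0863]
eef_rot: [0.005, 1.162, 0.035]
ft_force: [0.7, 0.4, -0.1]
grip_width: 0.0271
```

jog_arm([
  [0.012, 0, -0.005, 0, 2.4, 0.33, 200],
  [0.012, 0, -0.005, 0, 2.42, 0.3, 200],
  [0.012, 0, -0.005, 0, 2.42, 0.28, 200],
  [0.012, 0, -0.005, 0, 2.43, 0.25, 200],
  [0.012, 0, -0.005, 0, 2.43, 0.22, 200],
])

```text
time_s: 19.88
ee_pos: [0.5017, 0.207, 0.094]
eef_rot: [0.006, 1.16, -0.034]
ft_force: [0.3, -0.2, -0.6]
grip_width: 0.0272
```

Run:
```python
from mv import *
print(read_state()["grip_width"]); T=lean(-.10,23.5); mv(np.array([.515,.327,.095]),T,5,200)
```

```text
0.02722457306634476
p [0.5017 0.207  0.094 ] lean/x [ 0.399 -0.014 -0.917] y [0.04  0.999 0.002] q [-0.25  0.83 -0.62  2.15  1.73  0.7  -0.73] t 19.88
n 5 maxturn 0.011 maxshift 2.41
[0.011, 0.0, -0.005, 0.06, 2.41, 0.16, 200],
[0.011, 0.0, -0.005, 0.04, 2.41, 0.14, 200],
[0.011, 0.0, -0.005, 0.03, 2.41, 0.11, 200],
[0.011, 0.0, -0.005, 0.02, 2.41, 0.08, 200],
[0.011, 0.0, -0.005, 0.0, 2.41, 0.06, 200],
sim end [-0.44  0.91 -0.62  1.81  1.4   0.79 -0.51] 0.0
```

jog_arm([
  [0.011, 0, -0.005, 0.05, 2.4, 0.15, 200],
  [0.011, 0, -0.005, 0.04, 2.4, 0.14, 200],
  [0.011, 0, -0.005, 0.03, 2.4, 0.1, 200],
  [0.011, 0, -0.005, 0.02, 2.4, 0.08, 200],
  [0.011, 0, -0.005, 0, 2.4, 0.06, 200],
])

```text
time_s: 20.5
ee_pos: [0.5142, 0.3304, 0.095]
eef_rot: [0.001, 1.162, -0.1]
ft_force: [-0.4, -0.3, -0.1]
grip_width: 0.0275
```

Run:
```python
from mv import *
T=lean(-.10,23.5); 
im,c=snap("wrist","w7"); mv(np.array([.5365,.3266,.04]),T,4,200)
print("tile expect",proj(c,[[.523-.028,.328-.042,.026],[.523-.028,.328+.042,.026],[.551,.286,.026],[.551,.37,.026],[.523,.328,.026]]).round().tolist())
t,ct=snap("top","t7"); e=proj(ct,[[.523,.328,.026]])[0]; print("top tile px",e.round(1))
hsv=cv2.cvtColor(im,cv2.COLOR_RGB2HSV); H,S,V=cv2.split(hsv)
m=((H>15)&(H<35)&(S>150)&(V>120)); I=np.indices(m.shape); ys,xs=np.where(m&(abs(I[1]-320)<60)&(I[0]<270)); print("yellow",xs.min(),xs.max(),ys.min(),ys.max())
print("V along tile rows"); 
for r in range(130,240,12): print(r,V[r,200:440:12].tolist())
```

```text
p [0.5138 0.3339 0.0952] lean/x [ 0.396 -0.037 -0.918] y [0.099 0.995 0.003] q [-0.47  0.9  -0.62  1.84  1.39  0.81 -0.54] t 20.55
n 4 maxturn 0.001 maxshift 1.5
[-0.0, -0.0, -0.001, 1.5, -0.13, -0.01, 200],
[-0.0, -0.0, -0.001, 1.5, -0.13, -0.01, 200],
[-0.0, -0.0, -0.001, 1.5, -0.13, -0.01, 200],
[-0.0, -0.0, -0.001, 1.5, -0.13, -0.01, 200],
sim end [-0.44  1.02 -0.58  1.78  1.53  0.75 -0.58] 0.0
tile expect [[250.0, 147.0], [376.0, 136.0], [267.0, 209.0], [376.0, 201.0], [317.0, 176.0]]
top tile px [221.5 195.8]
yellow 287 353 202 233
V along tile rows
130 [129, 134, 94, 95, 93, 94, 95, 90, 95, 96, 104, 131, 143, 144, 145, 144, 119, 90, 136, 124]
142 [135, 137, 138, 135, 119, 44, 48, 51, 45, 36, 29, 36, 30, 28, 32, 123, 244, 122, 123, 123]
154 [133, 133, 104, 60, 175, 32, 44, 45, 48, 46, 49, 45, 46, 45, 50, 195, 176, 85, 108, 172]
166 [130, 133, 137, 65, 179, 33, 49, 44, 47, 44, 43, 49, 45, 47, 43, 228, 177, 155, 173, 206]
178 [136, 136, 130, 65, 159, 71, 44, 45, 52, 48, 49, 50, 50, 51, 47, 244, 173, 175, 186, 123]
190 [136, 133, 134, 80, 66, 136, 49, 49, 46, 46, 48, 45, 43, 48, 43, 243, 245, 244, 186, 125]
202 [130, 133, 133, 133, 63, 174, 31, 44, 155, 131, 134, 134, 132, 49, 49, 242, 237, 243, 249, 243]
214 [132, 124, 133, 139, 63, 176, 180, 249, 216, 212, 213, 214, 217, 247, 246, 245, 246, 245, 241, 239]
226 [134, 127, 133, 134, 65, 147, 177, 226, 186, 187, 187, 188, 188, 244, 242, 245, 244, 242, 240, 241]
238 [83, 86, 124, 130, 120, 64, 175, 178, 175, 171, 175, 175, 174, 244, 247, 243, 182, 169, 173, 175]
```

Run:
```python
from mv import *
im=cv2.imread("pics/w7.png"); c=camera_model("wrist"); V=im.max(2)
m=np.zeros(V.shape,np.uint8); m[132:216,244:392]=(V[132:216,244:392]<62)*255
m=cv2.morphologyEx(m,cv2.MORPH_OPEN,np.ones((5,5)))
k=max(cv2.findContours(m,0,2)[0],key=cv2.contourArea); h=cv2.approxPolyDP(cv2.convexHull(k),4,True)[:,0]
print(h.tolist()); P=ray(c,h+0.,.026)[:,:2]; print(P.round(4).tolist())
r=cv2.minAreaRect((ray(c,k[:,0]+0.,.026)[:,:2]*1000).astype(np.float32)); print(np.round(r[0],1),np.round(r[1],1),round(r[2],1))
```

```text
[[257, 143], [378, 142], [369, 205], [263, 204]]
[[0.4921, 0.293], [0.4994, 0.3732], [0.5542, 0.3669], [0.545, 0.2859]]
[522.2 330.1] [82.  56.6] 82.6
```

Run:
```python
from mv import *
mv(np.array([.536,.3276,.021]),lean(-.1,23.5),5,200)
```

```text
p [0.5138 0.3322 0.095 ] lean/x [ 0.396 -0.037 -0.918] y [0.099 0.995 0.002] q [-0.47  0.9  -0.62  1.84  1.39  0.81 -0.54] t 20.6
n 5 maxturn 0.001 maxshift 1.54
[0.0, -0.0, -0.001, 1.54, -0.05, -0.17, 200],
[0.0, -0.0, -0.001, 1.54, -0.05, -0.17, 200],
[0.0, -0.0, -0.001, 1.54, -0.05, -0.17, 200],
[0.0, -0.0, -0.001, 1.54, -0.05, -0.18, 200],
[0.0, -0.0, -0.001, 1.54, -0.05, -0.18, 200],
sim end [-0.45  1.05 -0.56  1.78  1.58  0.74 -0.63] 0.0
```

jog_arm([
  [0, 0, 0, 1.5, -0.05, -0.17, 200],
  [0, 0, 0, 1.5, -0.05, -0.17, 200],
  [0, 0, 0, 1.5, -0.05, -0.17, 200],
  [0, 0, 0, 1.5, -0.05, -0.17, 200],
  [0, 0, 0, 1.5, -0.05, -0.17, 200],
])

```text
time_s: 21.22
ee_pos: [0.5367, 0.3232, 0.0172]
eef_rot: [-0.002, 1.163, -0.102]
ft_force: [0.3, -0.3, -0.5]
grip_width: 0.0271
```

Run:
```python
from mv import *
print(np.round(read_state()["ft_force"],1)); mv(np.array([.536,.3276,.0088]),lean(-.1,23.5),3,200)
```

```text
[ 0.3 -0.3 -0.5]
p [0.5367 0.3232 0.0172] lean/x [ 0.395 -0.04  -0.918] y [ 0.1    0.995 -0.001] q [-0.46  1.04 -0.56  1.83  1.58  0.76 -0.67] t 21.23
n 3 maxturn 0.001 maxshift 0.24
[0.0, -0.001, 0.0, 0.24, 0.14, -0.15, 200],
[0.0, -0.001, 0.0, 0.24, 0.14, -0.15, 200],
[0.0, -0.001, 0.0, 0.24, 0.14, -0.15, 200],
sim end [-0.45  1.07 -0.56  1.78  1.61  0.74 -0.66] 0.0
```

jog_arm([
  [0, 0, 0, 0.24, 0.14, -0.14, 200],
  [0, 0, 0, 0.24, 0.14, -0.14, 200],
  [0, 0, 0, 0.22, 0.13, -0.14, 200],
  [0, 0, 0, 0, 0, 0, 200],
  [0, 0, 0, 0, 0, 0, 200],
])

```text
time_s: 21.85
ee_pos: [0.5359, 0.3271, 0.0081]
eef_rot: [-0.003, 1.163, -0.103]
ft_force: [0.2, 0.8, -0.6]
grip_width: 0.0272
```

jog_arm([
  [0, 0, 0, 0.1, 0, -0.04, 200],
  [0, 0, 0, 0, 0, 0, 200],
  [0, 0, 0, 0, 0, 0, 130],
  [0, 0, 0, 0, 0, 0, 130],
  [0, 0, 0, 0, 0, 0, 130],
])

```text
time_s: 22.48
ee_pos: [0.536, 0.3275, 0.0077]
eef_rot: [-0.002, 1.162, -0.101]
ft_force: [0.2, 0.6, 0.0]
grip_width: 0.0417
```

Run:
```python
from mv import *
p,R=pose(); print(np.round(read_state()["ft_force"],1)); mv(p+np.array([-.02,0,.1]),R,5,130)
```

```text
[0.2 0.6 0. ]
p [0.536  0.3275 0.0077] lean/x [ 0.395 -0.04  -0.918] y [ 0.1    0.995 -0.001] q [-0.47  1.06 -0.56  1.82  1.6   0.76 -0.69] t 22.48
n 5 maxturn 0.0 maxshift 1.99
[0.0, 0.0, 0.0, -1.99, -0.04, 0.43, 130],
[0.0, 0.0, 0.0, -1.99, -0.04, 0.43, 130],
[0.0, 0.0, 0.0, -1.99, -0.04, 0.43, 130],
[0.0, 0.0, 0.0, -1.99, -0.04, 0.43, 130],
[0.0, 0.0, 0.0, -1.99, -0.04, 0.43, 130],
sim end [-0.43  0.89 -0.63  1.8   1.36  0.8  -0.46] 0.0
```

jog_arm([
  [0, 0, 0, -1, -0.03, 0.2, 130],
  [0, 0, 0, -2, 0, 0.4, 130],
  [0, 0, 0, -2.2, 0, 0.4, 130],
  [0, 0, 0, -2.5, 0, 0.3, 130],
  [0, 0, 0, -2.5, 0, 0, 130],
])

```text
time_s: 23.1
ee_pos: [0.5059, 0.3297, 0.1105]
eef_rot: [-0.004, 1.164, -0.103]
ft_force: [0.2, -0.0, 0.7]
grip_width: 0.0422
```

Run:
```python
from mv import *
im,c=snap("wrist","w8"); p,R=pose(); print(p.round(3))
hsv=cv2.cvtColor(im,cv2.COLOR_RGB2HSV); H,S,V=cv2.split(hsv); I=np.indices(V.shape); e=proj(c,[[.5225,.329,.035]])[0]; near=(abs(I[1]-e[0])<50)&(abs(I[0]-e[1])<50); print(e)
def rect(m,z,n):
    k=max(cv2.findContours((m&near).astype(np.uint8)*255,0,2)[0],key=cv2.contourArea); r=cv2.minAreaRect((ray(c,k[:,0]+0.,z)[:,:2]*1000).astype(np.float32)); print(n,cv2.boundingRect(k),np.round(r[0],1),np.round(r[1],1),round(r[2],1))
rect((H>15)&(H<35)&(S>150)&(V>100),.032,"cassette")
rect((S<100)&(V>120)&(H<30),.044,"wax")
m=np.zeros(V.shape,np.uint8); x,y=int(e[0]),int(e[1]); m[y-60:y+75,x-95:x+95]=(V[y-60:y+75,x-95:x+95]<62)*255; m=cv2.morphologyEx(m,cv2.MORPH_OPEN,np.ones((5,5)))
k=max(cv2.findContours(m,0,2)[0],key=cv2.contourArea); r=cv2.minAreaRect((ray(c,k[:,0]+0.,.026)[:,:2]*1000).astype(np.float32)); print("tile",cv2.boundingRect(k),np.round(r[0],1),np.round(r[1],1),round(r[2],1))
T=lean(.39,23.5); print("to gauge:"); mv(np.array([.50,.2,.18]),lean(.15,23.5),5,60)
```

```text
[0.505 0.331 0.113]
[320.54776536 178.98259639]
cassette (302, 142, 40, 20) [500.9 331.7] [28.1 15.7] 84.3
wax (271, 162, 100, 67) [533.1 327.9] [79.8 63.1] 84.4
tile (262, 140, 40, 61) [519.6 300. ] [28.5 56.5] 82.6
to gauge:
p [0.5051 0.3311 0.1133] lean/x [ 0.395 -0.038 -0.918] y [0.098 0.995 0.001] q [-0.47  0.86 -0.63  1.86  1.35  0.82 -0.52] t 23.15
n 5 maxturn 0.046 maxshift 2.62
[-0.046, -0.0, 0.02, -1.17, -2.62, 0.67, 60],
[-0.046, -0.0, 0.02, -1.22, -2.62, 0.55, 60],
[-0.046, -0.0, 0.02, -1.27, -2.62, 0.44, 60],
[-0.046, -0.0, 0.02, -1.32, -2.61, 0.32, 60],
[-0.046, -0.0, 0.02, -1.37, -2.6, 0.2, 60],
sim end [-0.05  0.67 -0.74  2.05  1.39  0.59 -0.09] 0.0
```

Run:
```python
from mv import *
mv(np.array([.49,.2,.14]),lean(.12,23.5),5,105)
T=lean(.391,23.5); G=np.array([.5701,.0949,.027]); print("second"); plan(np.array([.49,.2,.14]),lean(.12,23.5),G-.085*T[:,0],T,5,105)
```

```text
p [0.5051 0.3311 0.1133] lean/x [ 0.395 -0.038 -0.918] y [0.098 0.995 0.001] q [-0.47  0.86 -0.63  1.86  1.35  0.82 -0.52] t 23.15
n 5 maxturn 0.04 maxshift 2.64
[-0.04, -0.0, 0.017, -0.51, -2.64, 0.17, 105],
[-0.04, -0.0, 0.017, -0.56, -2.63, 0.07, 105],
[-0.04, -0.0, 0.017, -0.6, -2.62, -0.04, 105],
[-0.04, -0.0, 0.017, -0.65, -2.61, -0.14, 105],
[-0.04, -0.0, 0.017, -0.69, -2.59, -0.25, 105],
sim end [-0.12  0.74 -0.66  2.11  1.61  0.58 -0.35] 0.0
second
n 5 maxturn 0.05 maxshift 2.55
[-0.05, -0.0, 0.022, 0.92, -2.46, 0.35, 105],
[-0.05, -0.0, 0.022, 0.86, -2.49, 0.23, 105],
[-0.05, -0.0, 0.022, 0.81, -2.52, 0.1, 105],
[-0.05, -0.0, 0.022, 0.75, -2.54, -0.02, 105],
[-0.05, -0.0, 0.022, 0.7, -2.55, -0.15, 105],
```

jog_arm([
  [-0.04, 0, 0.017, -0.5, -2.64, 0.17, 105],
  [-0.04, 0, 0.017, -0.56, -2.63, 0.07, 105],
  [-0.04, 0, 0.017, -0.6, -2.62, 0, 105],
  [-0.04, 0, 0.017, -0.65, -2.6, -0.14, 105],
  [-0.04, 0, 0.017, -0.7, -2.6, -0.25, 105],
])

```text
time_s: 23.78
ee_pos: [0.489, 0.1988, 0.144]
eef_rot: [0.004, 1.159, 0.133]
ft_force: [0.4, 0.3, 0.3]
grip_width: 0.0501
```

jog_arm([
  [-0.05, 0, 0.022, 0.9, -2.46, 0.35, 105],
  [-0.05, 0, 0.022, 0.86, -2.5, 0.23, 105],
  [-0.05, 0, 0.022, 0.8, -2.52, 0.1, 105],
  [-0.05, 0, 0.022, 0.75, -2.54, 0, 105],
  [-0.05, 0, 0.022, 0.7, -2.55, -0.15, 105],
])

```text
time_s: 24.4
ee_pos: [0.5407, 0.0781, 0.1121]
eef_rot: [0.0, 1.154, 0.414]
ft_force: [0.3, 0.6, 0.1]
grip_width: 0.0499
```

Run:
```python
from mv import *
im,c=snap("wrist","w9"); p,R=pose(); print(p.round(3),read_state()["grip_width"])
e=proj(c,[[.5532,.0879,.087]])[0]; print("expect head",e)
hsv=cv2.cvtColor(im,cv2.COLOR_RGB2HSV); H,S,V=cv2.split(hsv); I=np.indices(V.shape)
m=((V>205)&(S<45)&(abs(I[1]-e[0])<60)&(abs(I[0]-e[1])<60)).astype(np.uint8)*255
k=max(cv2.findContours(m,0,2)[0],key=cv2.contourArea); print(cv2.boundingRect(k)); h=cv2.approxPolyDP(cv2.convexHull(k),4,True)[:,0]; print(h.tolist(), ray(c,h+0.,.087)[:,:2].round(4).tolist())
r=cv2.minAreaRect((ray(c,k[:,0]+0.,.087)[:,:2]*1000).astype(np.float32)); print("head",np.round(r[0],1),np.round(r[1],1),round(r[2],1))
T=lean(.391,23.5); G=np.array([.5701,.0949,.027]); mv(G-.06*T[:,0],T,3,105)
```

```text
[0.542 0.074 0.111] 0.050063580506131994
expect head [326.24796992 223.92505234]
(301, 205, 46, 35)
[[301, 206], [313, 205], [346, 237], [303, 238]] [[0.5457, 0.0679], [0.542, 0.0742], [0.5588, 0.1045], [0.5709, 0.0793]]
head [552.8  86.2] [29.4 28.7] 23.7
p [0.5419 0.0738 0.111 ] lean/x [ 0.371  0.16  -0.915] y [-0.4    0.916 -0.002] q [ 0.2   0.78 -0.56  2.16  2.03  0.32 -0.15] t 24.45
n 3 maxturn 0.007 maxshift 1.02
[0.007, 0.002, -0.002, 1.02, 0.29, -0.07, 105],
[0.007, 0.002, -0.002, 1.02, 0.29, -0.07, 105],
[0.007, 0.002, -0.002, 1.02, 0.29, -0.07, 105],
sim end [ 0.19  0.87 -0.52  2.05  2.    0.27 -0.09] 0.0
```

Run:
```python
from mv import *
T=lean(.40,23.5); mv(np.array([.5694,.0941,.030]),T,5,105)
```

```text
p [0.5419 0.0738 0.111 ] lean/x [ 0.371  0.16  -0.915] y [-0.4    0.916 -0.002] q [ 0.2   0.78 -0.56  2.16  2.03  0.32 -0.15] t 24.45
n 5 maxturn 0.002 maxshift 1.75
[0.002, 0.001, -0.001, 1.75, 0.16, -0.04, 105],
[0.002, 0.001, -0.001, 1.75, 0.16, -0.04, 105],
[0.002, 0.001, -0.001, 1.75, 0.16, -0.04, 105],
[0.002, 0.001, -0.001, 1.75, 0.16, -0.04, 105],
[0.002, 0.001, -0.001, 1.75, 0.16, -0.04, 105],
sim end [ 0.19  1.01 -0.57  2.    2.11  0.37 -0.15] 0.0
```

jog_arm([
  [0.002, 0, 0, 1.7, 0.35, -0.04, 105],
  [0.002, 0, 0, 1.7, 0.25, -0.04, 105],
  [0.002, 0, 0, 1.7, 0.1, -0.04, 105],
  [0.002, 0, 0, 1.6, 0.05, -0.04, 105],
  [0.002, 0, 0, 1.3, 0.05, -0.04, 105],
], grip_force=50)

```text
time_s: 25.08
ee_pos: [0.5687, 0.0926, 0.038]
eef_rot: [-0.003, 1.151, 0.397]
ft_force: [-0.4, -0.4, 0.4]
grip_width: 0.05
```

Run:
```python
from mv import *
print(np.round(read_state()["ft_force"],1)); T=lean(.40,23.5); mv(np.array([.5694,.0941,.028]),T,2,105)
```

```text
[-0.4 -0.4  0.4]
p [0.5687 0.0926 0.038 ] lean/x [ 0.376  0.158 -0.913] y [-0.389  0.921 -0.001] q [ 0.19  0.98 -0.65  2.11  2.16  0.5  -0.25] t 25.07
n 2 maxturn 0.005 maxshift 0.48
[-0.0, 0.005, 0.001, 0.48, 0.06, -0.15, 105],
[-0.0, 0.005, 0.001, 0.48, 0.05, -0.15, 105],
sim end [ 0.2   1.02 -0.59  2.    2.11  0.39 -0.14] 0.0
```

jog_arm([
  [0, 0.004, 0, 0.48, 0.06, -0.15, 105],
  [0, 0.004, 0, 0.46, 0.05, -0.15, 105],
  [0, 0, 0, 0, 0, 0, 140],
  [0, 0, 0, 0, 0, 0, 200],
  [0, 0, 0, 0, 0, 0, 200],
])

```text
time_s: 25.7
ee_pos: [0.5691, 0.0941, 0.0284]
eef_rot: [-0.004, 1.159, 0.396]
ft_force: [0.5, 0.1, -3.2]
grip_width: 0.0315
```

jog_arm([
  [0, 0, 0, 0, 0, 0, 200],
  [0, 0, 0, 0, 0, 0, 200],
  [0, 0, 0, 0, 0, 0, 200],
  [0, 0, 0, 0, 0, 0, 200],
  [0, 0, 0, 0, 0, 0, 200],
])

```text
time_s: 26.32
ee_pos: [0.5689, 0.0938, 0.0283]
eef_rot: [-0.004, 1.16, 0.395]
ft_force: [0.2, 0.4, -4.3]
grip_width: 0.0316
```

Run:
```python
from mv import *
s=read_state(); p,R=pose(); print(np.round(s["ft_force"],1),s["grip_width"],R.round(4).tolist()); mv(p+np.array([-.02,0,.1]),R,5,200)
```

```text
[ 0.2  0.4 -4.3] 0.03155981926516381 [[0.3688, -0.3886, 0.8444], [0.1539, 0.9214, 0.3568], [-0.9167, -0.0017, 0.3996]]
p [0.5689 0.0938 0.0283] lean/x [ 0.369  0.154 -0.917] y [-0.389  0.921 -0.002] q [ 0.19  1.   -0.65  2.1   2.16  0.5  -0.25] t 26.32
n 5 maxturn 0.0 maxshift 1.98
[0.0, 0.0, 0.0, -1.98, 0.15, 0.46, 200],
[0.0, 0.0, 0.0, -1.98, 0.15, 0.46, 200],
[0.0, 0.0, 0.0, -1.98, 0.15, 0.46, 200],
[0.0, 0.0, 0.0, -1.98, 0.15, 0.46, 200],
[0.0, 0.0, 0.0, -1.98, 0.15, 0.46, 200],
sim end [ 0.1   0.74 -0.34  2.04  1.62  0.09  0.26] 0.0
```

Run:
```python
from mv import *
l=23.56
p,R=pose(); P1=p+np.array([-.005,.0,.105]); T1=lean(.30,l); mv(P1,T1,5,200)
P2=np.array([.525,.21,.135]); T2=lean(.08,l); print(2); plan(P1,T1,P2,T2,5,200)
```

```text
p [0.5689 0.0938 0.0283] lean/x [ 0.369  0.154 -0.917] y [-0.389  0.921 -0.002] q [ 0.19  1.   -0.65  2.1   2.16  0.5  -0.25] t 26.32
n 5 maxturn 0.018 maxshift 1.96
[0.018, -0.0, -0.008, -1.96, 0.04, 0.75, 200],
[0.018, -0.0, -0.008, -1.96, 0.03, 0.75, 200],
[0.018, -0.0, -0.008, -1.96, 0.03, 0.75, 200],
[0.018, -0.0, -0.008, -1.96, 0.03, 0.75, 200],
[0.018, -0.0, -0.008, -1.96, 0.03, 0.75, 200],
sim end [ 0.1   0.75 -0.39  2.01  1.49  0.18  0.27] 0.0
2
n 5 maxturn 0.04 maxshift 2.45
[0.04, -0.0, -0.018, -0.05, 2.45, -0.04, 200],
[0.04, -0.0, -0.018, -0.1, 2.44, -0.14, 200],
[0.04, -0.0, -0.018, -0.14, 2.43, -0.23, 200],
[0.04, -0.0, -0.018, -0.18, 2.42, -0.33, 200],
[0.04, -0.0, -0.018, -0.22, 2.4, -0.43, 200],
```

jog_arm([
  [0, 0, 0, -1.2, 0, 0.5, 200],
  [0.018, 0, -0.008, -2, 0.04, 0.8, 200],
  [0.018, 0, -0.008, -2, 0.03, 0.8, 200],
  [0.018, 0, -0.008, -2, 0.03, 0.8, 200],
  [0.018, 0, -0.008, -2, 0.03, 0.8, 200],
])

```text
time_s: 26.95
ee_pos: [0.5654, 0.0949, 0.1331]
eef_rot: [0.005, 1.157, 0.321]
ft_force: [-0.4, -0.4, -4.4]
grip_width: 0.0312
```

Run:
```python
from mv import *
l=23.56; s=read_state(); print(np.round(s["ft_force"],1),s["grip_width"])
P1=np.array([.525,.21,.135]);T1=lean(.08,l); mv(P1,T1,5,200)
print(2); plan(P1,T1,np.array([.527,.328,.125]),lean(-.1,l),5,200)
```

```text
[-0.4 -0.4 -4.4] 0.031225009218495654
p [0.5654 0.0949 0.1331] lean/x [ 0.381  0.127 -0.916] y [-0.312  0.95   0.002] q [ 0.03  0.72 -0.38  2.07  1.73  0.21 -0.01] t 26.95
n 5 maxturn 0.043 maxshift 2.44
[0.043, 0.0, -0.019, -0.05, 2.44, -0.03, 200],
[0.043, 0.0, -0.019, -0.1, 2.43, -0.14, 200],
[0.043, 0.0, -0.019, -0.14, 2.42, -0.24, 200],
[0.043, 0.0, -0.019, -0.19, 2.41, -0.35, 200],
[0.043, 0.0, -0.019, -0.24, 2.39, -0.45, 200],
sim end [-0.28  0.72 -0.34  2.01  1.47  0.37 -0.24] 0.0
2
n 5 maxturn 0.033 maxshift 2.36
[0.033, -0.0, -0.014, 0.27, 2.35, 0.13, 200],
[0.033, -0.0, -0.014, 0.24, 2.36, 0.05, 200],
[0.033, -0.0, -0.014, 0.21, 2.36, -0.03, 200],
[0.033, -0.0, -0.014, 0.17, 2.36, -0.1, 200],
[0.033, -0.0, -0.014, 0.14, 2.36, -0.18, 200],
```

jog_arm([
  [0.043, 0, -0.019, -0.05, 2.44, -0.1, 200],
  [0.043, 0, -0.019, -0.1, 2.43, -0.2, 200],
  [0.043, 0, -0.019, -0.14, 2.42, -0.3, 200],
  [0.043, 0, -0.019, -0.2, 2.4, -0.35, 200],
  [0.043, 0, -0.019, -0.24, 2.4, -0.45, 200],
])

```text
time_s: 27.58
ee_pos: [0.5235, 0.2132, 0.142]
eef_rot: [0.013, 1.148, 0.084]
ft_force: [0.5, 0.1, -3.2]
grip_width: 0.0314
```

jog_arm([
  [0.033, 0, -0.014, 0.25, 2.3, 0.13, 200],
  [0.033, 0, -0.014, 0.24, 2.3, 0.05, 200],
  [0.033, 0, -0.014, 0.2, 2.3, 0, 200],
  [0.033, 0, -0.014, 0.17, 2.2, -0.1, 200],
  [0.033, 0, -0.014, 0.14, 2.2, -0.1, 200],
])

```text
time_s: 28.2
ee_pos: [0.5255, 0.3335, 0.1393]
eef_rot: [0.044, 1.147, -0.069]
ft_force: [0.2, 0.2, -2.8]
grip_width: 0.0315
```

Run:
```python
from mv import *
l=23.56; s=read_state(); print(np.round(s["ft_force"],1),s["grip_width"])
im,c=snap("wrist","w10"); st_,cs=snap("side","s10")
mv(np.array([.5387,.3279,.090]),lean(-.1,l),4,200)
cv2.imwrite("pics/v10.png",np.hstack([cv2.resize(im[90:390,170:470],None,fx=1.3,fy=1.3),cv2.resize(st_[170:320,220:370],(390,390),interpolation=cv2.INTER_CUBIC)])[:,:,::-1])
hsv=cv2.cvtColor(im,cv2.COLOR_RGB2HSV); H,S,V=cv2.split(hsv); I=np.indices(V.shape)
e=proj(c,[[.501,.3317,.032]])[0]; m=((H>15)&(H<35)&(S>150)&(V>80)&(abs(I[1]-e[0])<50)&(abs(I[0]-e[1])<50)).astype(np.uint8)*255; print("exp lip",e)
k=max(cv2.findContours(m,0,2)[0],key=cv2.contourArea); r=cv2.minAreaRect((ray(c,k[:,0]+0.,.032)[:,:2]*1000).astype(np.float32)); print(cv2.boundingRect(k),np.round(r[0],1),np.round(r[1],1),round(r[2],1))
```

```text
[ 0.2  0.2 -2.8] 0.031492242716496054
p [0.5249 0.3356 0.1391] lean/x [ 0.41  -0.025 -0.912] y [0.106 0.994 0.02 ] q [-0.51  0.81 -0.52  1.8   1.24  0.74 -0.39] t 28.3
n 4 maxturn 0.004 maxshift 1.27
[-0.004, 0.003, -0.004, 1.27, -0.18, -0.17, 200],
[-0.004, 0.003, -0.004, 1.27, -0.17, -0.17, 200],
[-0.004, 0.003, -0.004, 1.27, -0.17, -0.16, 200],
[-0.004, 0.003, -0.004, 1.27, -0.16, -0.16, 200],
sim end [-0.48  0.91 -0.48  1.76  1.33  0.68 -0.41] 0.0
exp lip [310.46205534 107.48135961]
(292, 97, 40, 21) [500.9 332.5] [29.1 15.7] 83.3
```

jog_arm([
  [-0.004, 0.003, -0.006, 1.2, -0.18, -0.17, 200],
  [-0.004, 0.003, -0.006, 1.2, -0.17, -0.17, 200],
  [-0.004, 0.003, -0.006, 1.2, -0.17, -0.16, 200],
  [-0.004, 0.003, -0.004, 1.2, -0.16, -0.16, 200],
  [0, 0, 0, 0, 0, 0, 200],
])

```text
time_s: 28.92
ee_pos: [0.5387, 0.3253, 0.0895]
eef_rot: [-0.022, 1.161, -0.121]
ft_force: [-0.6, -0.4, -3.1]
grip_width: 0.0313
```

Run:
```python
from mv import *
l=23.56; s=read_state(); print(np.round(s["ft_force"],1),s["grip_width"])
mv(np.array([.5387,.3279,.074]),lean(-.1,l),3,200)
```

```text
[-0.6 -0.4 -3.1] 0.031307679291597994
p [0.5387 0.3253 0.0895] lean/x [ 0.396 -0.048 -0.917] y [ 0.101  0.995 -0.009] q [-0.51  0.89 -0.48  1.79  1.32  0.71 -0.44] t 28.93
n 3 maxturn 0.003 maxshift 0.47
[0.001, -0.0, 0.003, 0.47, 0.09, -0.22, 200],
[0.001, -0.0, 0.003, 0.47, 0.09, -0.22, 200],
[0.001, -0.0, 0.003, 0.47, 0.09, -0.22, 200],
sim end [-0.49  0.93 -0.47  1.77  1.38  0.67 -0.46] 0.0
```

jog_arm([
  [0.001, 0, 0.003, 0.45, 0.09, -0.2, 200],
  [0.001, 0, 0.003, 0.45, 0.09, -0.2, 200],
  [0.001, 0, 0.003, 0.45, 0.09, -0.2, 200],
  [0, 0, 0, 0, 0, 0, 200],
  [0, 0, 0, 0, 0, 0, 200],
])

```text
time_s: 29.55
ee_pos: [0.5388, 0.3286, 0.0744]
eef_rot: [0.006, 1.161, -0.094]
ft_force: [-0.1, 0.2, -3.6]
grip_width: 0.0315
```

Run:
```python
from mv import *
l=23.56; s=read_state(); print(np.round(s["ft_force"],1))
im,c=snap("wrist","w11"); sd,cs=snap("side","s11")
cv2.imwrite("pics/v11.png",np.hstack([cv2.resize(im[80:340,210:430],(400,472),interpolation=cv2.INTER_CUBIC),cv2.resize(sd[200:318,230:330],(400,472),interpolation=cv2.INTER_CUBIC)])[:,:,::-1])
mv(np.array([.5387,.3279,.0513]),lean(-.1,l),5,200)
p,R=pose(); sc=400/220
g=p-.0178*np.array([np.cos(.1),-np.sin(.1),0])-[0,0,.0253]; print("gauge",g.round(4))
d=Ro.from_euler("z",-.1).as_matrix()
leg=[g+d@np.array([x,y,0]) for x in(-.017,.017) for y in(-.022,.022,-.032,.032)]
print("legs in crop",((proj(c,leg)-[210,80])*sc).round().tolist()); print("side",((proj(cs,leg)-[230,200])*4+[400,0]).round().tolist())
```

```text
[-0.1  0.2 -3.6]
p [0.5388 0.3285 0.0744] lean/x [ 0.397 -0.038 -0.917] y [0.1   0.995 0.002] q [-0.51  0.92 -0.47  1.8   1.37  0.68 -0.5 ] t 29.65
n 5 maxturn 0.0 maxshift 0.42
[-0.0, -0.0, -0.0, 0.42, -0.01, -0.18, 200],
[-0.0, -0.0, -0.0, 0.42, -0.01, -0.18, 200],
[-0.0, -0.0, -0.0, 0.42, -0.01, -0.19, 200],
[-0.0, -0.0, -0.0, 0.42, -0.01, -0.19, 200],
[-0.0, -0.0, -0.0, 0.42, -0.01, -0.19, 200],
sim end [-0.5   0.97 -0.45  1.77  1.44  0.64 -0.53] 0.0
gauge [0.5211 0.3303 0.0491]
legs in crop [[122.0, 139.0], [272.0, 139.0], [88.0, 139.0], [306.0, 139.0], [131.0, 227.0], [264.0, 227.0], [100.0, 227.0], [295.0, 227.0]]
side [[672.0, 282.0], [636.0, 333.0], [680.0, 271.0], [628.0, 345.0], [619.0, 264.0], [582.0, 314.0], [628.0, 253.0], [573.0, 325.0]]
```

View pics/v11.png

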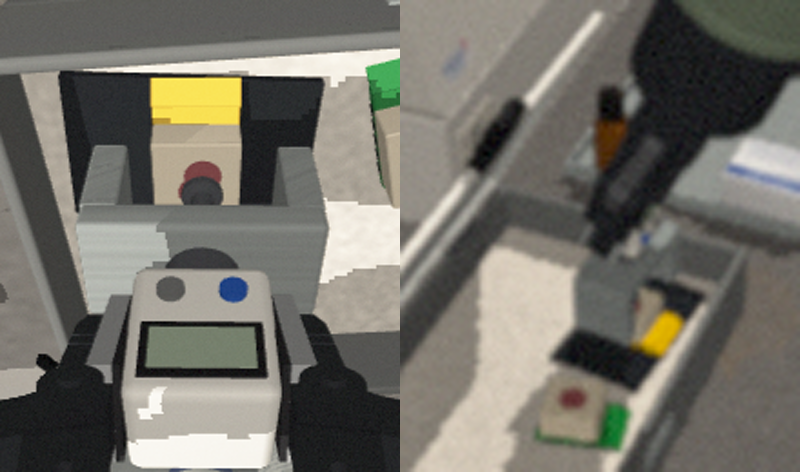

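The last view shows the block between the legs: inner edges at columns 130 and 275, block at 152–242. The foot at (202,190) is over the wax, the gauge is upright, and the cover and green block are unchanged. I'll lower slowly.

jog_arm([
  [0, 0, 0, 0.4, 0, -0.18, 200],
  [0, 0, 0, 0.4, 0, -0.18, 200],
  [0, 0, 0, 0.4, -0.01, -0.18, 200],
  [0, 0, 0, 0.4, -0.01, -0.18, 200],
  [0, 0, 0, 0, 0, 0, 200],
])

```text
time_s: 30.28
ee_pos: [0.5387, 0.3286, 0.0557]
eef_rot: [0.007, 1.16, -0.093]
ft_force: [-0.7, -0.8, -3.2]
grip_width: 0.0312
```

jog_arm([
  [0, 0, 0, 0.15, 0, -0.06, 200],
  [0, 0, 0, 0.15, 0, -0.06, 200],
  [0, 0, 0, 0, 0, 0, 200],
  [0, 0, 0, 0, 0, 0, 200],
  [0, 0, 0, 0, 0, 0, 200],
])

```text
time_s: 30.9
ee_pos: [0.5388, 0.3286, 0.0525]
eef_rot: [0.008, 1.16, -0.093]
ft_force: [-0.7, 0.5, -1.9]
grip_width: 0.0314
```

Run:
```python
from mv import *
s=read_state(); print(np.round(s["ft_force"],2),s["grip_width"])
mv(np.array([.5387,.3279,.0513]),lean(-.1,23.56),1,200)
```

```text
[-0.67  0.51 -1.87] 0.031424148301273755
p [0.5388 0.3286 0.0525] lean/x [ 0.397 -0.037 -0.917] y [0.1   0.995 0.003] q [-0.52  0.95 -0.45  1.81  1.44  0.67 -0.57] t 30.9
n 1 maxturn 0.003 maxshift 0.11
[-0.001, -0.001, -0.003, 0.11, -0.07, -0.05, 200],
sim end [-0.5   0.97 -0.45  1.77  1.45  0.65 -0.53] 0.0
```

jog_arm([
  [0, 0, 0, 0.06, 0, -0.02, 200],
  [0, 0, 0, 0, 0, 0, 200],
  [0, 0, 0, 0.06, 0, -0.02, 200],
  [0, 0, 0, 0, 0, 0, 200],
  [0, 0, 0, 0, 0, 0, 200],
])

```text
time_s: 31.52
ee_pos: [0.5389, 0.3287, 0.0515]
eef_rot: [0.008, 1.16, -0.092]
ft_force: [-0.7, -1.2, -0.9]
grip_width: 0.0314
```

jog_arm([
  [0, 0, 0, 0.05, 0, -0.02, 200],
  [0, 0, 0, 0, 0, 0, 200],
  [0, 0, 0, 0.05, 0, -0.02, 200],
  [0, 0, 0, 0, 0, 0, 200],
  [0, 0, 0, 0, 0, 0, 200],
])

```text
time_s: 32.15
ee_pos: [0.5392, 0.3288, 0.0514]
eef_rot: [0.009, 1.158, -0.092]
ft_force: [-3.3, -1.1, 1.1]
grip_width: 0.0314
```

jog_arm([
  [0, 0, 0, 0, 0, 0, 150],
  [0, 0, 0, 0, 0, 0, 120],
  [0, 0, 0, 0, 0, 0, 110],
  [0, 0, 0, 0, 0, 0, 110],
  [0, 0, 0, 0, 0, 0, 110],
])

```text
time_s: 32.78
ee_pos: [0.5396, 0.3289, 0.0514]
eef_rot: [0.01, 1.158, -0.091]
ft_force: [0.2, -0.2, 0.7]
grip_width: 0.0485
```

jog_arm([
  [0, 0, 0, -0.5, 0, 0, 110],
  [0, 0, 0, -1.2, 0, 0, 110],
  [0, 0, 0, -2, 0, 0, 110],
  [0, 0, 0, -2.5, 0, 0, 110],
  [0, 0, 0, -3, 0, -0.5, 110],
])

```text
time_s: 33.4
ee_pos: [0.4962, 0.3324, 0.1371]
eef_rot: [0.007, 1.159, -0.093]
ft_force: [-0.5, 0.6, -1.2]
grip_width: 0.0485
```

Run:
```python
from mv import *
s=read_state(); print(np.round(s["ft_force"],1),s["grip_width"],s["ee_pos"])
im,c=snap("wrist","w12"); sd,cs=snap("side","s12")
hsv=cv2.cvtColor(im,cv2.COLOR_RGB2HSV); H,S,V=cv2.split(hsv); I=np.indices(V.shape)
def blob(m,X,w,n,z):
    e=proj(c,[X])[0]; m=(m&(abs(I[1]-e[0])<w)&(abs(I[0]-e[1])<w)).astype(np.uint8)*255
    k=max(cv2.findContours(m,0,2)[0],key=cv2.contourArea); r=cv2.minAreaRect((ray(c,k[:,0]+0.,z)[:,:2]*1000).astype(np.float32)); print(n,"exp",e.round(),cv2.boundingRect(k),np.round(r[0],1),np.round(r[1],1),round(r[2],1))
blob((H>15)&(H<35)&(S>150)&(V>80),[.501,.332,.032],50,"lip",.032)
blob((V>200)&(S<50),[.521,.33,.11],45,"head top",.110)
blob((H>35)&(H<90)&(V<160)&(V>90)&(S>25),[.507,.331,.096],35,"screen",.096)
blob((H>100)&(H<125)&(S>120)&(V>80),[.507,.335,.09],40,"blue button",.085)
# cover edge/tab in the side view, before (s11) and now
a=cv2.imread("pics/s11.png").astype(int); b=cv2.imread("pics/s12.png").astype(int); s2=sd
print("cover far-edge area change", abs(a-b)[150:250,255:285].mean().round(2))
```

```text
[-0.5  0.6 -1.2] 0.048474834628491795 [0.49616651 0.33244647 0.13708746]
lip exp [319. 145.] (301, 135, 36, 19) [500.7 331.7] [28.2 16.3] 84.2
head top exp [319. 233.] (288, 207, 57, 43) [517.1 329.2] [34.7 38.4] 85.9
screen exp [318. 203.] (305, 202, 35, 11) [511.1 333.1] [22.8  8.8] 84.2
blue button exp [324. 196.] (328, 188, 9, 7) [506.9 340.3] [5.5 5.2] 84.2
cover far-edge area change 3.48
```

Run:
```python
from mv import *
im,c=snap("wrist","w13"); sd,cs=snap("side","s13")
g=np.array([.5212,.3303,.026]); d=Ro.from_euler("z",-.1).as_matrix()
for n,x,y,z in [("top",(-.015,.015),(-.016,.016),.084),("legs",(-.017,),(-.032,-.022,.022,.032),0.)]:
    print(n,"pred",proj(c,[g+d@np.array([a,b,z]) for a in x for b in y]).round().tolist())
hsv=cv2.cvtColor(im,cv2.COLOR_RGB2HSV); H,S,V=cv2.split(hsv); 
m=np.zeros(V.shape,np.uint8); m[200:262,270:370]=((V>222)&(S<40))[200:262,270:370]*255
k=max(cv2.findContours(m,0,2)[0],key=cv2.contourArea); print("head top blob",cv2.approxPolyDP(cv2.convexHull(k),3,True)[:,0].tolist())
print("static?",abs(im.astype(int)-cv2.imread("pics/w12.png")[:,:,::-1])[150:260,270:370].mean().round(2))
# tab in side view
V=sd.max(2); m=np.zeros(V.shape,np.uint8); m[215:245,235:270]=(V[215:245,235:270]<40)*255
k=max(cv2.findContours(m,0,2)[0],key=cv2.contourArea); print("tab bbox",cv2.boundingRect(k))
for t in (54,57,60,63,66):
    a=np.radians(t); print(t,proj(cs,[[.643-.182*np.cos(a)+.004*np.sin(a),.405,.052+.182*np.sin(a)+.004*np.cos(a)]]).round(1))
```

```text
top pred [[291.0, 215.0], [342.0, 215.0], [294.0, 247.0], [340.0, 247.0]]
legs pred [[278.0, 144.0], [290.0, 144.0], [344.0, 144.0], [356.0, 143.0]]
head top blob [[286, 206], [340, 217], [339, 245], [292, 245]]
static? 16.31
tab bbox (248, 226, 12, 17)
54 [[261.  240.2]]
57 [[257.  237.2]]
60 [[252.9 234.3]]
63 [[248.6 231.5]]
66 [[244.3 228.9]]
```

```bash
python3 -c "
from workcell import *
s=read_state(); print(s['time_s'],s['ft_force'],s['grip_width']); print(finish_job())"
```

```text
33.6 [ 0.48402273 -0.44230706 -0.25361825] 0.0484470137792233
the job is handed in; nothing more can be done
None
```

I raised the cover to about 60°, laid the yellow block flat on the tile front to back, stood the bridge gauge across it, let go, and handed the job in at 33.6 s. No verdict was reported.

**Last checks**
- **Cover:** in the side view the tab sits where 60° predicts, to within about a pixel.
- **Block:** it is about 3 mm from the tile's middle and about 0.03 rad off its lengthwise direction. It had not moved after the gauge was set down.
- **Gauge:** the soles came to rest within about 0.1 mm of the expected height. The head appears where an upright gauge centred on the block should, to within a few pixels. The wrist force stayed within a few newtons, and the gripper was clear at hand-in.
- **Foot reading:** I never read the 18 mm off the gauge itself. It follows from the spring force I felt and the soles being down.

**What failed or disagreed**
- **Finger tips:** they end about 26 mm short of the stated TCP. My first try at the block therefore closed above the wax without touching it, and I mended that by going lower.
- **Arm posture:** the arm could not lean at the tray in its first posture, so I moved it into another one.
- **Stillness check:** my last picture comparison was no use, because the arm and its camera were still settling between the two shots.
- **Neighbours:** I did not re-measure the blue and green blocks, bottle, forceps or carton at the end. The arm stayed clear of them, and none looked moved wherever it showed in the last picture I viewed.

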